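# Thread the joint parts on to the waste stub

### The job

Get the waste stub under the sink ready for its trap: over the upright plastic pipe, from the floor up, slide the cover plate down on to the mat, then the plastic nut with its open mouth up, then the thin slip ring, and last the black rubber seal, so that ring and seal lie flat down inside the nut. Every part already lies the right way up; keep it so. Leave the pipe key, the grout brush and the spray bottles where they are.

Things in the scene. Friction and masses are not known exactly. Their poses are not given: they have to be found in the camera images.
- stub: Waste stub: off-white plastic pipe, fixed, upright out of the rubber mat, a dark ragged hole 56 mm across round its foot. 36 mm outside diameter, top 66 mm above the mat; its last 7 mm taper to 31 mm. Origin: on the pipe's axis at the mat's surface (z = 3 mm), z up. Undersides in the finished stack, above this origin: cover plate 0, nut 20, slip ring 24, rubber seal 30 mm.
- cover_plate: Cover plate (floor rosette), satin metal, loose, round: brim 72 mm across and 3 mm thick, a step 58 mm across up to 5.5 mm, then a straight neck 48 mm across up to 20 mm; 40 mm bore right through (2 mm play all round on the pipe). Lies brim down on the mat. Origin: centre of its underside, z up. 60 g. Best gripped across the neck.
- nut: Trap nut, white plastic, loose, round with fine ribs: 61 mm across, 19 mm high. Below, an inward lip 4 mm thick with a 40 mm bore; above it an open mouth 55 mm across inside, 15 mm deep. Lies mouth up on the mat; its lip comes to rest on the cover plate's neck. Origin: centre of its underside, z up out of the mouth. 45 g, stiff enough to grip across the outside.
- slip_ring: Slip ring, stiff cream plastic flat ring, loose: 47 mm outside, 40 mm bore, 6 mm thick, 12 g. Lies flat on the mat. Origin: centre of its underside, z up. Fits inside the nut's mouth with 4 mm play all round; let go round the pipe with its underside at the nut's rim, it slides some 15 mm down on to the nut's lip.
- rubber_seal: Rubber seal, black ring, loose, firm (does not deform): 47 mm outside for the lower 7 mm, then 43.6 mm up to its full height of 10 mm (narrow side up); 40 mm bore, 18 g. Lies flat on the mat. Origin: centre of its underside, z up. Goes into the nut's mouth on to the slip ring: let go at the nut's rim it slides about 9 mm down; its top then stands 1 mm above the rim.
- pipe_key: Bystander: chrome T-handled pipe key lying on the mat, 220 mm long, T-bar 108 mm, 18 mm high. Origin on the mat under its shaft, x along the shaft to the socket end.
- grout_brush: Bystander: compact tile grout brush, white plastic back, pale bristles down, about 195 mm long, 18 mm wide, 43 mm high. Origin on the mat under the bristle strip, x along its length away from the handle.
- white_bottle: Bystander: empty white spray bottle with dark trigger head, 74 mm in diameter, 208 mm tall, standing. Origin: centre of its underside.
- blue_bottle: Bystander: empty blue spray bottle, same shape and size as the white one, standing. Origin: centre of its underside.
There are look-alikes about, which are no part of the job. What is shaped like the nut but pink is not meant. What is shaped like the cover_plate but pink is not meant.

How it is judged:
By the outcome, as a careful person would: the job done as asked, in the order asked, and still so for the second after the job is handed in, with the robot touching nothing.
It also fails if it takes over 104 s, if anything falls off the work surface, if the arm or the gripper's body presses on something with over 40 N, if the wrist force passes 120 N, or if a joint passes its speed limit or range.

### The arm

A 6-joint arm with a two-finger parallel gripper is mounted at the origin on the work surface. World frame = base frame: x ahead of the robot, y to its left, z up, the work surface at z = 0. Lengths are in mm, angles in rad, forces in N, time in s.
With the tool pointing down it reaches from about 275 to 850 mm from the base axis. Payload 5.2 kg.
Tool frame: the origin (TCP) lies at the very end of the fingers, on their centre line; the grasp point (between the pads) lies env.tcp_to_grasp behind it (env.tcp_to_grasp is the distance from the TCP to the grasp point, in mm); x points along the fingers, y is the direction in which the jaws open and shut, and the axes are right-handed (so a half turn about x gives the same grasp; the last joint's range is limited). The gripper opens to 85 mm and grips with 20 to 120 N. Pads are 22 mm wide; open, the fingers measure 114 mm over their backs; the gripper's body (76 mm by 85 mm) begins 54 mm behind the grasp point. The pads swing forward as they close: fully open they stand 13 mm farther back than shut.
Start: joints at [0.991, 0.259, 1.535, -0, 1.348, -0.203], TCP at [202.35, 511.429, 231.31] pointing down, gripper open.
Joint ranges: [-3.14, 3.14], [-0.91, 2.08], [0.19, 2.58], [-1.22, 4.36], [0.22, 2.71], [-3.12, 3.12]. Speed limits (rad/s): [2.57, 2.57, 3.14, 3.14, 3.14, 3.14].

### API

Orientations are given as a unit quaternion [w, x, y, z].
In Python, from bench import env gives the robot as it stands. The module is installed in compiled form; this text tells all that it offers.
- The arm moves only by the tool jog_arm, never from a script. Its argument "moves" is a list that holds one entry, the list of rows, each a list of 7 numbers: the finger opening in m, from 0 to 0.0854, then the shift along the tool's x, y, z in m, then the turn, a rotation vector about the tool's x, y, z in degrees. In form: [[[gripper, tx, ty, tz, wx, wy, wz], ...]]. A call has 1 to 20 rows; each row shifts and turns the pose as measured when the row begins, along the tool's axes as they then stand; what a row does not reach is not made up. A row lasts 1/8 s, in which the tool goes at most 62.5 mm and 10.7 degrees, less where a joint would pass 70% of its speed; a pose out of reach is approached as far as the arm can. A call is refused whole if a number of a shift passes 0.0625 or a number of a turn 10.7, either way. A call with a gripper value outside its range is refused whole. The fingers move at their own pace and stop on an object; "squeeze" is the grip in N (left out, the last holds). Time passes only in rows, so rows that do not move let the fingers close. It gives the time, the measured TCP pose, the force and the opening at its end, in the units of the state.
- env.get_obs(): the state, without advancing time (a new reading comes with each control period).
- env.read_camera(name): name is "side" or "top" or "wrist"; returns a dict with "pixels" (420x560x3 uint8, red, green, blue), "fx", "fy", "cx", "cy" (pixels), "position" and "orientation" of the camera in the world. Camera axes: x right, y down, z forward; pixel columns grow to the right and rows downward; lengths in mm; the calibration is good to about 2 mm. A picture is of the moment at which its call begins. There is no depth.
- env.finish_job(): hands the job in, once; it reports no verdict.
The state is a dict: "time_s": time; "q": joint angles; "qvel": joint speeds; "tau": joint torques, N m; "position": TCP position; "tool_rot": TCP orientation; "wrist_force": force on the tool from outside, world axes, zero at the start; "ft_torque": the same for the moment, N m; "opening": finger opening in mm.
Only numpy, scipy, OpenCV 4.12 (cv2) and the standard library are available. Lean on these libraries where they do the work, as an engineer would, in place of code of your own. Each camera call takes 0.05 s, during which the arm holds its last target.

## Working session

There is one attempt and no reset: what is moved stays moved. The work goes in short steps, Python scripts to look and compute and a tool call to move; the robot and the scene stay as the last step left them, time stands still between calls to the robot, and variables do not carry over. Pictures are saved under pics/ and viewed, and the job is handed in when it is done.

Besides the shell and the picture viewer there is one more tool, called after "Emit:" by a JSON object that holds its "op" and its "data", one argument or row to a line. jog_arm: Moves the arm, as the interface text tells. Its arguments: {"type":"object","properties":{"moves":{"type":"array","items":{"type":"array","items":{"type":"array","items":{"type":"number"}}}},"squeeze":{"type":"number"}},"required":["moves"]}

```bash
mkdir -p pics
cat > h.py <<'E'
import numpy as np,cv2
from bench import env
from scipy.spatial.transform import Rotation as R
def rot(q): return R.from_quat([q[1],q[2],q[3],q[0]]).as_matrix()
def snap(name,fn):
    c=env.read_camera(name); cv2.imwrite('pics/'+fn,c['pixels'][:,:,::-1]); 
    import pickle; pickle.dump(c,open('pics/'+fn+'.pkl','wb')); return c
def load(fn):
    import pickle; return pickle.load(open('pics/'+fn+'.pkl','rb'))
def p2w(c,u,v,z):
    d=rot(c['orientation'])@np.array([(u-c['cx'])/c['fx'],(v-c['cy'])/c['fy'],1]); p=np.array(c['position']); return p+d*(z-p[2])/d[2]
def w2p(c,P):
    q=rot(c['orientation']).T@(np.array(P)-c['position']); return q[0]/q[2]*c['fx']+c['cx'],q[1]/q[2]*c['fy']+c['cy']
def crop(fn,out,x0,y0,x1,y1,s):
    im=cv2.imread('pics/'+fn)[y0:y1,x0:x1]; cv2.imwrite('pics/'+out,cv2.resize(im,None,fx=s,fy=s,interpolation=cv2.INTER_CUBIC))
E
python3 - <<'E'
from h import *
for n in ['top','side','wrist']:
    c=snap(n,n+'0.png'); print(n,c['fx'],c['cx'],c['cy'],c['position'],c['orientation'])
o=env.get_obs(); print(o, env.tcp_to_grasp)
print(rot(o['tool_rot']))
E
```

```text
top 450.09892149855295 277.8386548657713 210.26303053538683 [ 2.79322882e+02 -4.08189430e-01  1.32920755e+03] [ 0.0724435  -0.69633535  0.71141208 -0.06133416]
side 507.0139166461782 279.7674440785776 210.26230503893598 [ 102.06342914 -847.84955942  751.10888183] [-0.43063402  0.87179739 -0.21403067  0.09335165]
wrist 316.0106826166911 277.82849518769314 211.78896870998452 [141.09176013 535.79528692 375.28117352] [0.10854673 0.81979501 0.55758575 0.07246982]
{'time_s': 0.15, 'q': array([ 9.91163028e-01,  2.59188583e-01,  1.53579607e+00, -2.29594294e-05,
        1.34800431e+00, -2.02804488e-01]), 'qvel': array([ 0.00024064, -0.00251067, -0.00281739, -0.00018666,  0.00010758,
        0.00017467]), 'tau': array([ 2.73792248e-03, -4.46386814e+01, -2.90820515e+01, -4.70665657e-05,
        8.08976329e-03, -3.83403653e-05]), 'position': array([202.15613943, 511.08265245, 230.67297912]), 'tool_rot': array([ 0.69441197,  0.13198104,  0.69477382, -0.13289982]), 'wrist_force': array([-0.09189983, -0.1151539 , -0.09300665]), 'ft_torque': array([0.01149293, 0.0079845 , 0.0196787 ]), 'opening': 85.3307153148865} 18.700000000000003
[[-7.46043895e-04  3.67968395e-01  9.29837999e-01]
 [-1.18049926e-03  9.29837285e-01 -3.67969060e-01]
 [-9.99999025e-01 -1.37219414e-03 -2.59313014e-04]]
```

View pics/top0.png

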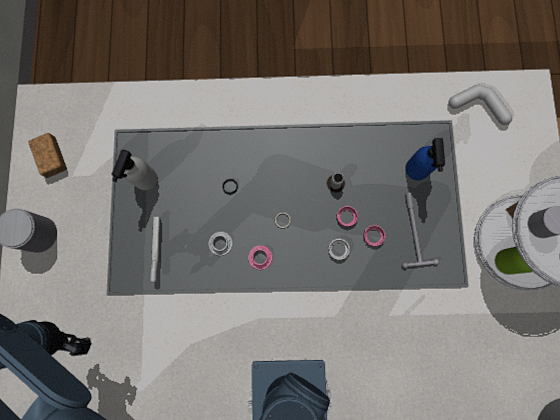

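View pics/side0.png

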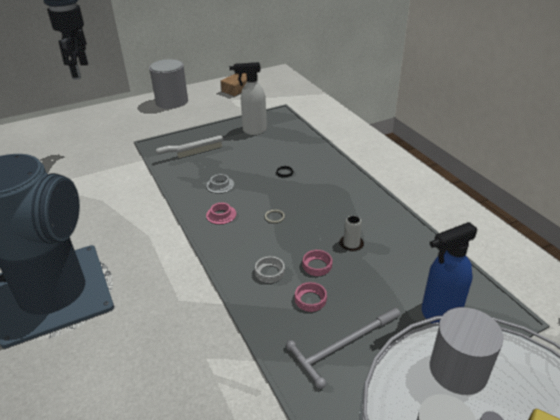

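View pics/wrist0.png

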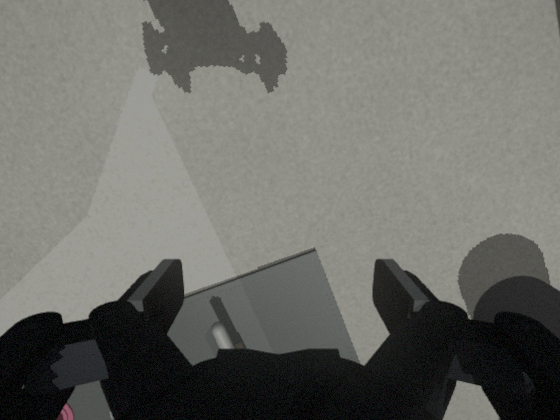

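Run:
```python
from h import *
crop('top0.png','c1.png',200,160,300,280,6)
crop('top0.png','c2.png',300,160,400,270,6)
crop('side0.png','c3.png',190,150,380,300,4)
```

```text
(no output)
```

View pics/c1.png

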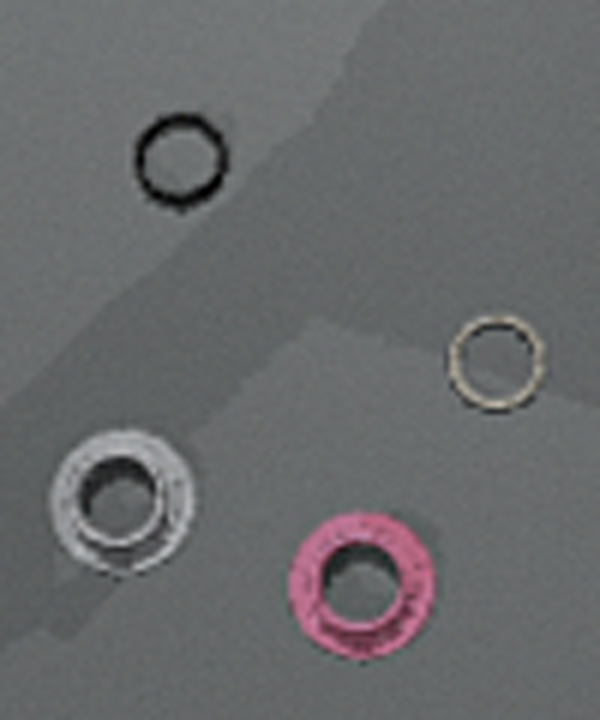

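View pics/c2.png

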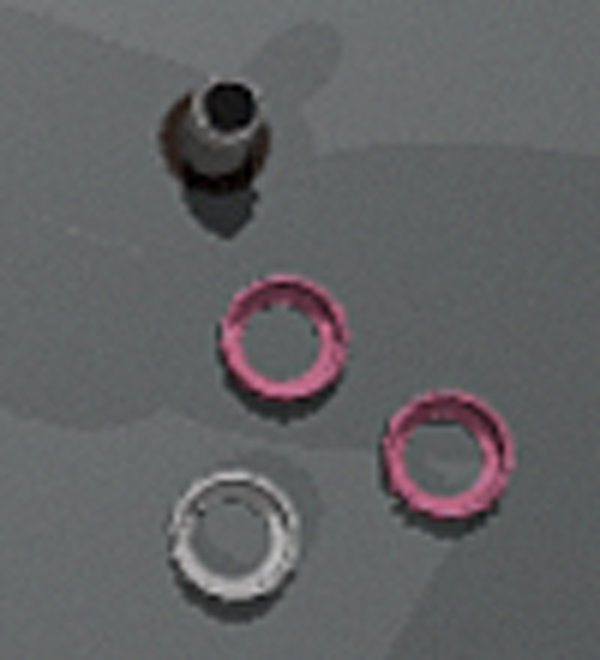

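View pics/c3.png

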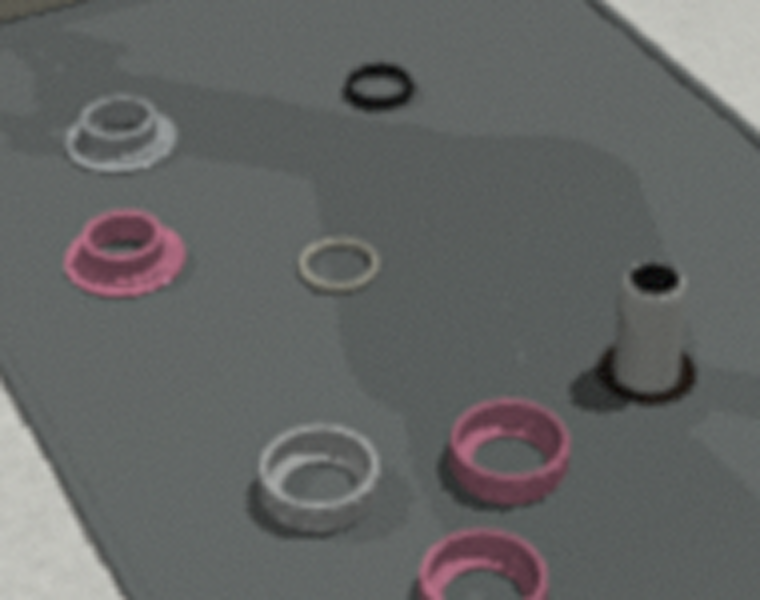

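Run:
```python
from h import *
t=load('top0.png');s=load('side0.png')
def T(x,y,ox,oy,z): return p2w(t,ox+x/6-.42,oy+y/6-.42,z)
def S(x,y,z): return p2w(s,190+x/4-.375,150+y/4-.375,z)
for n,a,b in [('seal',T(181,161,200,160,10),S(379,87,10)),('ring',T(496,362,200,160,9),S(339,264,9)),('cover',T(123,502,200,160,5.5),S(119,118,23)),
 ('nut',T(236,534,300,160,22),S(319,467,22)),('stubtop',T(228,104,300,160,69),S(654,278,69)),('stubfoot',T(216,140,300,160,3),S(648,374,3)),('pinkcover',T(362,586,200,160,5.5),S(125,235,23)),('pinknutA',T(285,338,300,160,22),S(509,440,22))]:
  print(n,a.round(1),b.round(1))
```

```text
seal [609.3 161.7  10. ] [609.8 157.8  10. ]
ring [503.2   5.4   9. ] [502.6   2.3   9. ]
cover [438.  190.9   5.5] [438.4 188.6  23. ]
nut [ 412.9 -157.3   22. ] [ 411.4 -158.4   22. ]
stubtop [ 615.2 -157.2   69. ] [ 613.  -157.9   69. ]
stubfoot [ 614.2 -158.5    3. ] [ 612.5 -160.7    3. ]
pinkcover [394.1  73.4   5.5] [396.   71.6  23. ]
pinknutA [ 508.6 -185.7   22. ] [ 507.5 -187.3   22. ]
```

Emit:
{"op": "jog_arm", "data": {
  "moves": [
    [[0.065,0,-0.025,0.04,-7.2,0,0],[0.065,0,-0.025,0.04,-7.2,0,0],[0.065,0,-0.025,0.04,-7.2,0,0],[0.065,0,-0.05,0.03,0,0,0],[0.065,0.02,-0.05,0.02,0,0,0],[0.065,0,0,0,0,0,0]]
  ],
  "squeeze": 30
}}

```text
time_s: 0.9
position: [354.5, 304.7, 208.5]
tool_rot: [0.706, -0.007, 0.708, 0.005]
wrist_force: [-0.1, 0.8, 0.5]
opening: 65.0
```

```bash
cat >> h.py <<'E'
def go(x,y,z,yaw=90.0):
    """prints tool-frame shift and turn to target"""
    o=env.get_obs(); M=rot(o['tool_rot']); d=M.T@(np.array([x,y,z])-o['position'])
    a=np.radians(yaw); Y=np.array([np.cos(a),np.sin(a),0]); X=np.array([0,0,-1.]); T=np.c_[X,Y,np.cross(X,Y)]
    w=np.degrees(R.from_matrix(M.T@T).as_rotvec())
    print('t',o['time_s'].__round__(2),'pos',o['position'].round(1),'F',o['wrist_force'].round(1),'op',round(o['opening'],1),'shift mm',d.round(1),'turn',w.round(2))
E
python3 -c "
from h import *
go(438.2,189.7,100); print(env.get_obs()['q'])"
```

```text
t 0.9 pos [354.5 304.7 208.5] F [-0.1  0.8  0.5] op 65.0 shift mm [ 108.7 -116.    82. ] turn [ 0.91 -0.1   0.15]
[ 4.71815425e-01  1.29129831e-01  1.75601426e+00 -1.64412676e-03
  1.25918172e+00 -1.11427632e+00]
```

Emit:
{"op": "jog_arm", "data": {
  "moves": [
    [[0.065,0.035,-0.04,0.028,0.9,0,0],[0.065,0.035,-0.04,0.028,0,0,0],[0.065,0.03,-0.036,0.026,0,0,0],[0.065,0,0,0,0,0,0],[0.065,0,0,0,0,0,0]]
  ]
}}

```text
time_s: 1.52
position: [440.2, 191.4, 108.7]
tool_rot: [0.708, 0.0, 0.706, 0.001]
wrist_force: [-0.1, 0.8, -0.1]
opening: 65.1
```

```bash
python3 -c "
from h import *
go(438.2,189.7,50); c=snap('wrist','w1.png'); print(w2p(c,[438.2,189.7,23]),w2p(c,[438.2,189.7,6]),c['position'])"
```

```text
t 1.52 pos [440.2 191.4 108.7] F [-0.1  0.8 -0.1] op 65.1 shift mm [58.7 -1.9 -2.2] turn [ 0.08  0.17 -0.15]
(np.float64(274.6972540700534), np.float64(213.92233594717143)) (np.float64(274.8543982574767), np.float64(208.27925340966095)) [374.0932439  191.47514834 253.21876535]
```

View pics/w1.png

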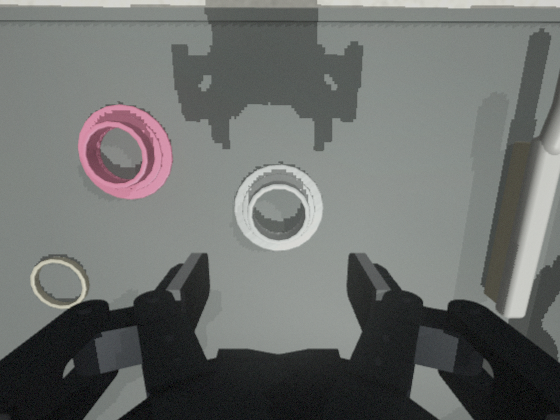

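Emit:
{"op": "jog_arm", "data": {
  "moves": [
    [[0.065,0.03,-0.0006,-0.0015,0,0,0],[0.065,0.03,0,0,0,0,0],[0.065,0.03,0,0,0,0,0],[0.065,0.01,0,0,0,0,0],[0.065,0,0,0,0,0,0]]
  ]
}}

```text
time_s: 2.2
position: [441.0, 198.7, 12.2]
tool_rot: [0.712, -0.002, 0.702, 0.006]
wrist_force: [0.1, 0.5, 0.8]
opening: 65.1
```

```bash
python3 -c "
from h import *
go(438.2,190.5,9); c=snap('wrist','w2.png')"
```

```text
t 2.2 pos [441.  198.7  12.2] F [0.1 0.5 0.8] op 65.1 shift mm [ 3.1 -8.2 -3. ] turn [ 0.67  0.85 -0.34]
```

View pics/w2.png

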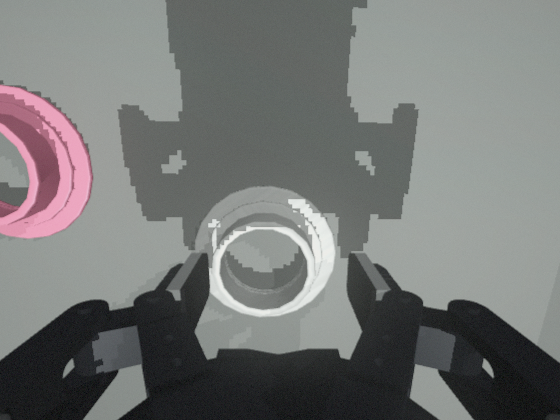

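Emit:
{"op": "jog_arm", "data": {
  "moves": [
    [[0.065,0,-0.0078,-0.0028,0.7,0.85,-0.3],[0.065,0,0,0,0,0,0],[0.065,0,0,0,0,0,0]]
  ]
}}

```text
time_s: 2.62
position: [440.3, 190.9, 15.2]
tool_rot: [0.709, 0.001, 0.705, 0.0]
wrist_force: [0.5, 0.1, 0.3]
opening: 65.1
```

```bash
python3 -c "
from h import *
go(438.2,190.5,9)"
```

```text
t 2.62 pos [440.3 190.9  15.2] F [0.5 0.1 0.3] op 65.1 shift mm [ 6.2 -0.4 -2.2] turn [-0.07  0.26 -0.08]
```

Emit:
{"op": "jog_arm", "data": {
  "moves": [
    [[0.065,0.004,0,-0.002,0,0.25,0],[0.065,0.002,0,0,0,0,0],[0.065,0,0,0,0,0,0]]
  ]
}}

```text
time_s: 3.0
position: [438.4, 190.7, 9.0]
tool_rot: [0.707, 0.001, 0.707, -0.0]
wrist_force: [0.1, -0.7, -0.3]
opening: 65.0
```

```bash
python3 -c "
from h import *
go(438.2,190.5,9)"
```

```text
t 3.0 pos [438.4 190.7   9. ] F [ 0.1 -0.7 -0.3] op 65.0 shift mm [-0.  -0.2 -0.2] turn [-0.1   0.02 -0.08]
```

Emit:
{"op": "jog_arm", "data": {
  "moves": [
    [[0.04,0,0,0,0,0,0],[0.04,0,0,0,0,0,0],[0.04,0,0,0,0,0,0],[0.04,0,0,0,0,0,0]]
  ]
}}

```text
time_s: 3.5
position: [438.4, 190.8, 9.0]
tool_rot: [0.707, 0.001, 0.707, -0.0]
wrist_force: [-1.5, -0.4, 1.0]
opening: 45.9
```

```bash
python3 -c "
from h import *
go(438.2,190.5,9);snap('wrist','w3.png')"
```

```text
t 3.5 pos [438.4 190.8   9. ] F [-1.5 -0.4  1. ] op 45.9 shift mm [ 0.  -0.3 -0.2] turn [-0.09  0.02 -0.08]
```

View pics/w3.png

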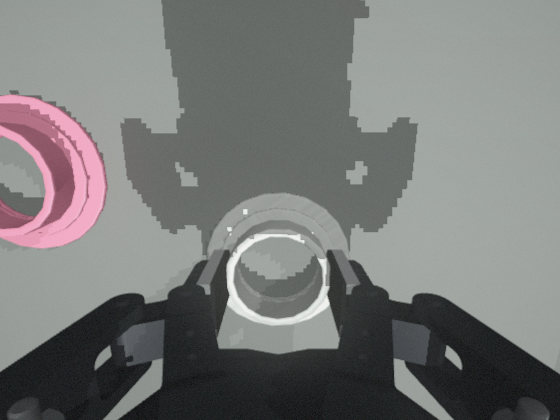

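```bash
python3 -c "
from h import *
crop('w3.png','w3c.png',190,180,370,340,4)
c=load('w3.png'); print(w2p(c,[438.4,190.8,23]), p2w(c,278,279,23))"
```

```text
(np.float64(276.9218185315104), np.float64(277.034632984017)) [439.37946244 191.287757    23.        ]
```

View pics/w3c.png

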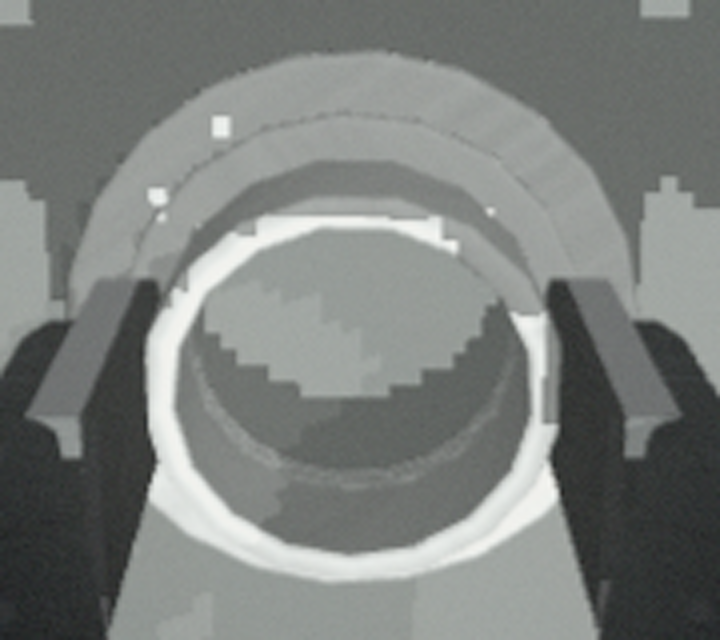

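Emit:
{"op": "jog_arm", "data": {
  "moves": [
    [[0.04,-0.03,0,0,0,0,0],[0.04,-0.04,0,0,0,0,0],[0.04,-0.05,0,0,0,0,0],[0.04,-0.01,0,0,0,0,0],[0.04,0,0,0,0,0,0]]
  ]
}}

```text
time_s: 4.18
position: [437.0, 190.4, 140.8]
tool_rot: [0.706, 0.001, 0.708, -0.0]
wrist_force: [0.5, -0.6, -1.4]
opening: 45.4
```

```bash
python3 -c "
from h import *
go(613.8,-158.5,120);print(env.get_obs()['q'])"
```

```text
t 4.17 pos [437.  190.4 140.8] F [ 0.5 -0.6 -1.4] op 45.4 shift mm [  19.8 -348.6  177.5] turn [-0.1  -0.22 -0.05]
[ 1.75147415e-01  2.14915054e-01  1.83233000e+00  1.79862674e-03
  1.09803833e+00 -1.39465233e+00]
```

Emit:
{"op": "jog_arm", "data": {
  "moves": [
    [[0.04,0,-0.03,0.015,0,0,0],[0.04,0,-0.05,0.025,0,0,0],[0.04,0,-0.05,0.025,0,0,0],[0.04,0,-0.05,0.026,0,0,0],[0.04,0,-0.05,0.026,0,0,0],[0.04,0,-0.05,0.026,0,0,0],[0.04,0,-0.04,0.02,0,0,0],[0.04,0,-0.02,0.01,0,0,0],[0.04,0,0,0,0,0,0],[0.04,0,0,0,0,0,0]]
  ]
}}

```text
time_s: 5.42
position: [604.5, -157.3, 115.6]
tool_rot: [0.695, 0.004, 0.719, 0.004]
wrist_force: [-0.4, 0.2, -0.4]
opening: 46.1
```

```bash
python3 -c "
from h import *
go(613.8,-158.5,110);print(env.get_obs()['q'])"
```

```text
t 5.42 pos [ 604.5 -157.3  115.6] F [-0.4  0.2 -0.4] op 46.1 shift mm [ 5.3 -1.2  9.5] turn [-0.02 -1.95 -0.66]
[-0.43082064  0.50388723  1.46363599 -0.00399366  1.20974874 -1.99982217]
```

Emit:
{"op": "jog_arm", "data": {
  "moves": [
    [[0.04,0,-0.001,0.0095,0,-1.95,-0.6],[0.04,0,0,0,0,0,0],[0.04,0,0,0,0,0,0]]
  ]
}}

```text
time_s: 5.8
position: [611.8, -154.4, 113.6]
tool_rot: [0.706, 0.0, 0.708, 0.002]
wrist_force: [0.4, 0.4, -0.6]
opening: 45.9
```

```bash
python3 -c "
from h import *
go(613.8,-158.5,110);c=snap('wrist','w4.png');snap('top','t4.png');snap('side','s4.png')
print(w2p(c,[613.8,-158.5,69]))
crop('t4.png','t4c.png',290,130,390,230,5)
crop('s4.png','s4c.png',300,170,420,270,5)"
```

```text
t 5.8 pos [ 611.8 -154.4  113.6] F [ 0.4  0.4 -0.6] op 45.9 shift mm [ 3.6 -4.1  2. ] turn [ 0.16 -0.22 -0.19]
(np.float64(270.4111543692276), np.float64(237.84857060210305))
```

View pics/w4.png

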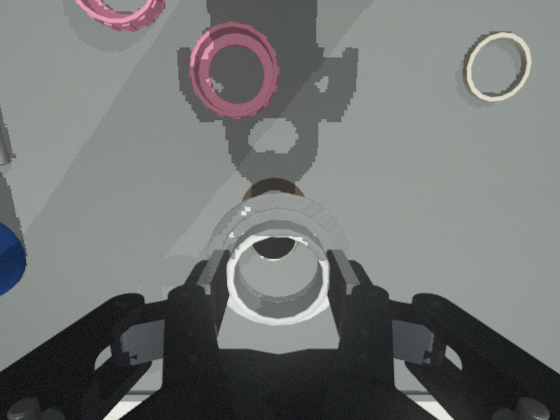

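View pics/s4c.png

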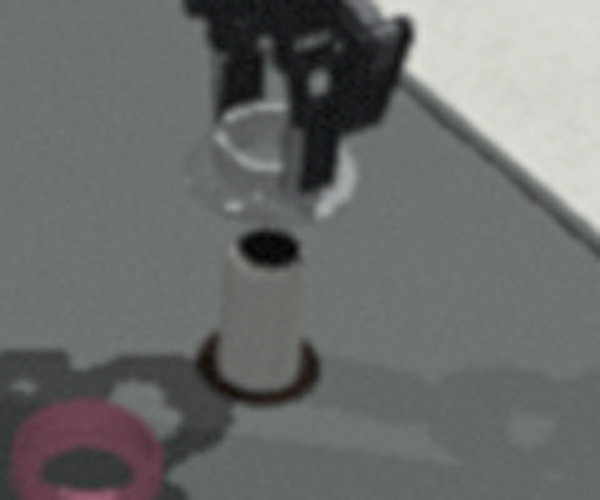

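```bash
python3 -c "
from h import *
crop('w4.png','w4c.png',200,160,350,340,4.4/1.33)"
```

```text
(no output)
```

View pics/w4c.png

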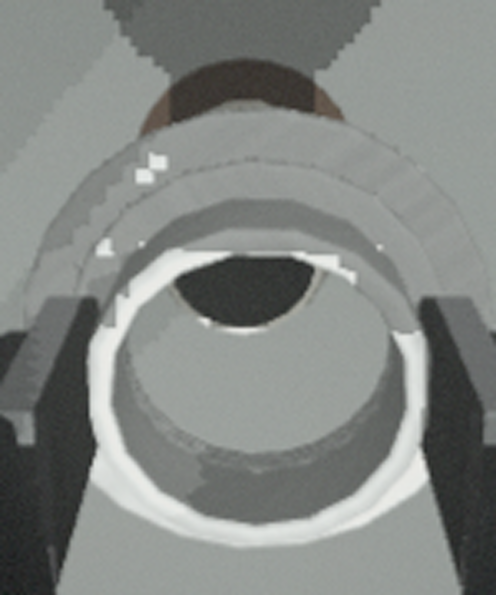

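```bash
python3 -c "
from h import *
c=load('w4.png')
for x in (612,614,616,618): print(x,w2p(c,[x+15.5,-157,69]), w2p(c,[x-15.5,-157,69]))
for y in (-155,-157): print(w2p(c,[614,y,69]))
o=env.get_obs()['position']; print(w2p(c,[o[0],o[1],o[2]-9+23]),p2w(c,277.4,278.4,o[2]+14))
"
```

```text
612 (np.float64(272.79778226058886), np.float64(257.936807304053)) (np.float64(272.74886838477823), np.float64(211.46897133207952))
614 (np.float64(272.8008080282504), np.float64(260.811265176296)) (np.float64(272.75214292798887), np.float64(214.579764216004))
616 (np.float64(272.8038187288274), np.float64(263.6714094248355)) (np.float64(272.7554005107811), np.float64(217.67444482235314))
618 (np.float64(272.8068144745823), np.float64(266.5173466981199)) (np.float64(272.75864126458356), np.float64(220.7531380075178))
(np.float64(275.92994392447963), np.float64(238.1577285747146))
(np.float64(272.7769554535185), np.float64(238.1514879293975))
(np.float64(275.6253667445159), np.float64(278.15136258172856)) [ 612.39291146 -154.15863393  127.81999567]
```

Emit:
{"op": "jog_arm", "data": {
  "moves": [
    [[0.04,0.015,-0.0022,0.0017,0,-0.2,-0.2],[0.04,0.01,0,0,0,0,0],[0.04,0,0,0,0,0,0],[0.04,0,0,0,0,0,0]]
  ]
}}

```text
time_s: 6.45
position: [613.6, -157.3, 86.3]
tool_rot: [0.707, -0.001, 0.707, 0.001]
wrist_force: [-0.0, 0.6, 0.0]
opening: 46.1
```

```bash
python3 -c "
from h import *
go(613.5,-156.6,70)"
```

```text
t 6.45 pos [ 613.6 -157.3   86.3] F [-0.   0.6  0. ] op 46.1 shift mm [16.3  0.7 -0. ] turn [ 0.12 -0.04  0.02]
```

Emit:
{"op": "jog_arm", "data": {
  "moves": [
    [[0.04,0.008,0.0007,0,0,0,0],[0.04,0.005,0,0,0,0,0],[0.04,0.002,0,0,0,0,0],[0.04,0,0,0,0,0,0]]
  ]
}}

```text
time_s: 6.95
position: [613.7, -156.7, 70.5]
tool_rot: [0.707, -0.001, 0.707, 0.001]
wrist_force: [0.1, 1.1, -0.5]
opening: 45.7
```

```bash
python3 -c "
from h import *
go(613.5,-156.6,60);print(env.get_obs()['ft_torque'])
c=snap('wrist','w5.png');crop('w5.png','w5c.png',200,160,350,340,3.3)"
```

```text
t 6.95 pos [ 613.7 -156.7   70.5] F [ 0.1  1.1 -0.5] op 45.7 shift mm [10.5  0.1 -0.2] turn [ 0.11 -0.01  0.03]
[ 0.01096241  0.04536866 -0.01043591]
```

View pics/w5c.png

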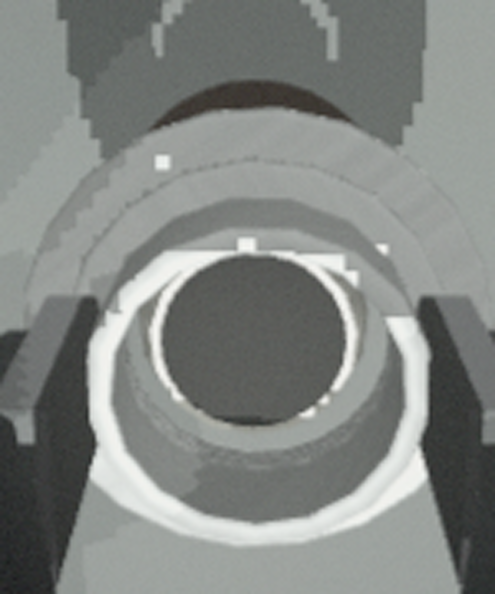

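Emit:
{"op": "jog_arm", "data": {
  "moves": [
    [[0.04,0.006,0,0,0,0,0],[0.04,0.006,0,0,0,0,0],[0.04,0.003,0,0,0,0,0],[0.04,0,0,0,0,0,0]]
  ]
}}

```text
time_s: 7.5
position: [613.9, -156.7, 54.7]
tool_rot: [0.707, -0.001, 0.707, 0.0]
wrist_force: [0.2, 0.1, -1.1]
opening: 46.2
```

```bash
python3 -c "
from h import *
go(613.5,-156.6,60);print(env.get_obs()['ft_torque'])"
```

```text
t 7.5 pos [ 613.9 -156.7   54.7] F [ 0.2  0.1 -1.1] op 46.2 shift mm [-5.3  0.1 -0.4] turn [0.11 0.01 0.04]
[-0.05123476 -0.00079082  0.00845662]
```

Emit:
{"op": "jog_arm", "data": {
  "moves": [
    [[0.04,0.008,0,-0.0002,0,0,0],[0.04,0.01,0,0,0,0,0],[0.04,0.01,0,0,0,0,0],[0.04,0.005,0,0,0,0,0],[0.04,0.002,0,0,0,0,0],[0.04,0,0,0,0,0,0],[0.04,0,0,0,0,0,0]]
  ]
}}

```text
time_s: 8.38
position: [613.6, -156.7, 16.9]
tool_rot: [0.707, -0.001, 0.707, 0.001]
wrist_force: [0.0, 0.3, -0.9]
opening: 46.3
```

```bash
python3 -c "
from h import *
go(613.5,-156.6,9);print(env.get_obs()['ft_torque'])"
```

```text
t 8.38 pos [ 613.6 -156.7   16.9] F [ 0.   0.3 -0.9] op 46.3 shift mm [ 7.9  0.1 -0.1] turn [ 0.12 -0.01  0.03]
[ 0.02922141  0.02390248 -0.00797876]
```

Emit:
{"op": "jog_arm", "data": {
  "moves": [
    [[0.04,0.004,0,0,0,0,0],[0.04,0.002,0,0,0,0,0],[0.04,0.001,0,0,0,0,0],[0.04,0,0,0,0,0,0],[0.065,0,0,0,0,0,0],[0.065,0,0,0,0,0,0],[0.065,0,0,0,0,0,0]]
  ]
}}

```text
time_s: 9.25
position: [614.3, -157.1, 10.5]
tool_rot: [0.708, -0.001, 0.707, 0.0]
wrist_force: [0.2, 0.9, 1.1]
opening: 64.9
```

```bash
python3 -c "
from h import *
go(613.5,-156.6,9);c=snap('wrist','w6.png');crop('w6.png','w6c.png',190,160,370,340,3.2)
c=snap('side','s6.png');crop('s6.png','s6c.png',300,170,420,270,5)"
```

```text
t 9.25 pos [ 614.3 -157.1   10.5] F [0.2 0.9 1.1] op 64.9 shift mm [ 1.5  0.5 -0.8] turn [0.12 0.1  0.08]
```

View pics/w6c.png

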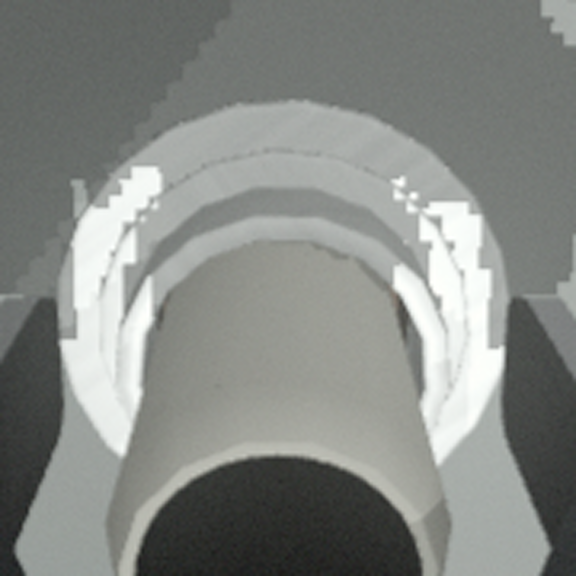

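View pics/s6c.png

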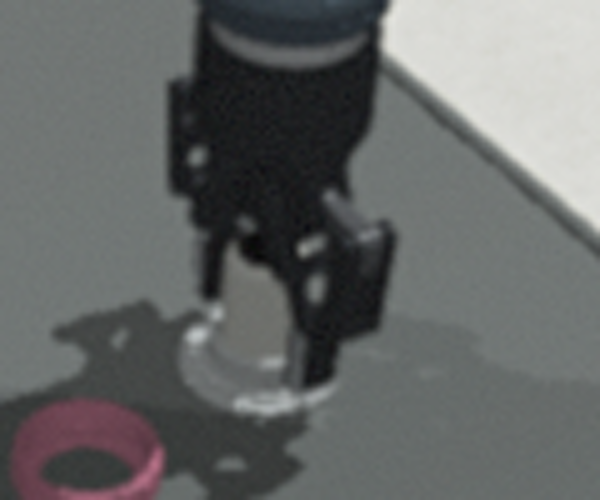

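Emit:
{"op": "jog_arm", "data": {
  "moves": [
    [[0.065,-0.02,0,0,0,0,0],[0.065,-0.03,0,0,0,0,0],[0.065,-0.035,0,0,0,0,0],[0.08,-0.035,0,0,0,0,0],[0.08,0,0,-0.05,0,0,0],[0.08,0,0,-0.05,0,0,0],[0.08,0,0,-0.05,0,0,0],[0.08,0,0,-0.04,0,0,0],[0.08,0,0,0,0,0,0],[0.08,0,0,0,0,0,0]]
  ]
}}

```text
time_s: 10.6
position: [420.5, -157.8, 134.7]
tool_rot: [0.709, -0.002, 0.705, -0.001]
wrist_force: [0.2, -0.1, 0.2]
opening: 80.2
```

```bash
python3 -c "
from h import *
go(412.2,-156.6,70);c=snap('wrist','w7.png');print(w2p(c,[412.2,-156.6,22]),w2p(c,[412.2,-156.6,3]))"
```

```text
t 10.6 pos [ 420.5 -157.8  134.7] F [ 0.2 -0.1  0.2] op 80.2 shift mm [64.7  1.5 -8.7] turn [0.13 0.34 0.25]
(np.float64(279.47629842140026), np.float64(197.5968191219521)) (np.float64(279.47612127745816), np.float64(192.8807977718217))
```

View pics/w7.png

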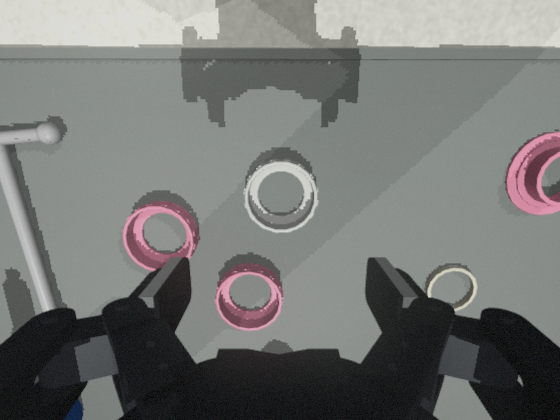

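Emit:
{"op": "jog_arm", "data": {
  "moves": [
    [[0.08,0.03,0.0015,-0.008,0,0.3,0.2],[0.08,0.03,0,0,0,0,0],[0.08,0.03,0,0,0,0,0],[0.08,0.01,0,0,0,0,0],[0.08,0,0,0,0,0,0],[0.08,0,0,0,0,0,0]]
  ]
}}

```text
time_s: 11.4
position: [420.8, -159.1, 33.5]
tool_rot: [0.709, -0.004, 0.705, 0.001]
wrist_force: [-0.1, -0.3, -0.2]
opening: 80.0
```

```bash
python3 -c "
from h import *
go(412.4,-156.4,4)"
```

```text
t 11.4 pos [ 420.8 -159.1   33.5] F [-0.1 -0.3 -0.2] op 80.0 shift mm [29.4  2.9 -8.6] turn [0.36 0.39 0.27]
```

Emit:
{"op": "jog_arm", "data": {
  "moves": [
    [[0.08,0.003,0.0028,-0.0085,0.3,0.4,0.3],[0.08,0.005,0,0,0,0,0],[0.08,0,0,0,0,0,0]]
  ]
}}

```text
time_s: 11.78
position: [412.9, -156.9, 26.7]
tool_rot: [0.708, -0.001, 0.706, -0.0]
wrist_force: [0.0, 0.2, 0.5]
opening: 80.0
```

```bash
python3 -c "
from h import *
go(412.4,-156.4,4)
c=snap('wrist','w8.png')"
```

```text
t 11.78 pos [ 412.9 -156.9   26.7] F [0.  0.2 0.5] op 80.0 shift mm [22.7  0.5 -0.5] turn [0.04 0.14 0.07]
```

View pics/w8.png

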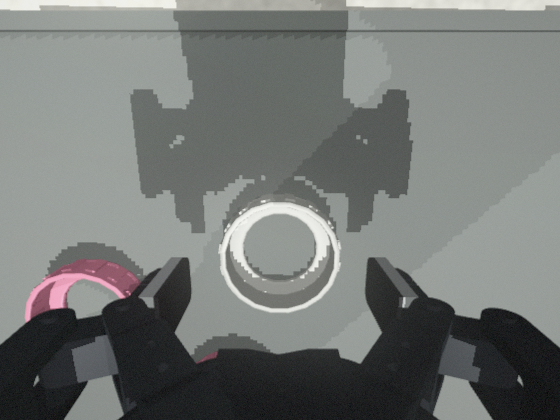

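Emit:
{"op": "jog_arm", "data": {
  "moves": [
    [[0.075,0.01,0.0005,-0.0005,0,0.1,0],[0.075,0.008,0,0,0,0,0],[0.075,0.002,0,0,0,0,0],[0.075,0,0,0,0,0,0]]
  ]
}}

```text
time_s: 12.32
position: [412.4, -156.4, 5.2]
tool_rot: [0.707, -0.001, 0.707, -0.0]
wrist_force: [-0.1, -0.3, -0.3]
opening: 74.7
```

```bash
python3 -c "
from h import *
go(412.4,-156.4,4)
c=snap('wrist','w9.png')"
```

```text
t 12.32 pos [ 412.4 -156.4    5.2] F [-0.1 -0.3 -0.3] op 74.7 shift mm [1.2 0.  0. ] turn [0.04 0.02 0.07]
```

View pics/w9.png

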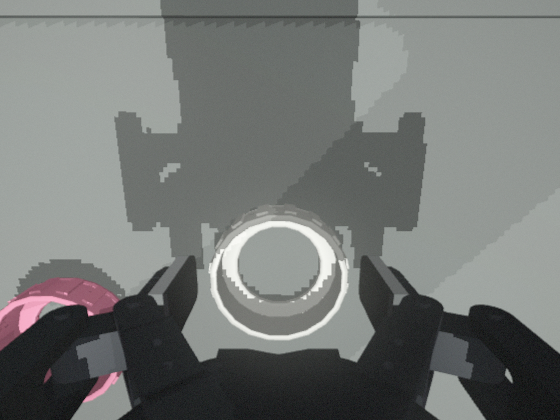

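Emit:
{"op": "jog_arm", "data": {
  "moves": [
    [[0.05,0.001,0,0,0,0,0],[0.05,0,0,0,0,0,0],[0.05,0,0,0,0,0,0],[0.05,0,0,0,0,0,0]]
  ]
}}

```text
time_s: 12.88
position: [412.9, -156.8, 5.2]
tool_rot: [0.708, -0.001, 0.707, -0.001]
wrist_force: [-0.1, 0.1, -1.3]
opening: 59.3
```

```bash
python3 -c "
from h import *
go(412.4,-156.4,4)
c=snap('wrist','w10.png');crop('w10.png','w10c.png',190,180,370,360,3.2)
o=env.get_obs()['position'];
for dx in(30.5,-30.5,0): print(w2p(c,[o[0]+dx,o[1],22]))"
```

```text
t 12.88 pos [ 412.9 -156.8    5.2] F [-0.1  0.1 -1.3] op 59.3 shift mm [ 1.2  0.4 -0.5] turn [0.03 0.1  0.12]
(np.float64(276.815774970701), np.float64(339.12106501385557))
(np.float64(276.8221205202889), np.float64(214.0025118799295))
(np.float64(276.8187683186029), np.float64(280.0996432557686))
```

View pics/w10c.png

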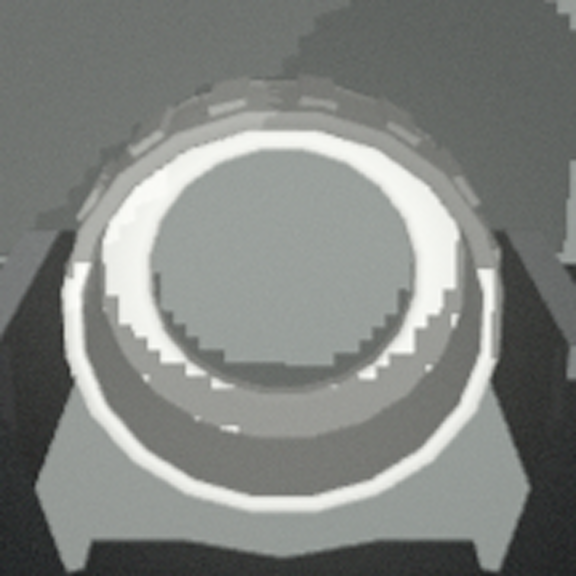

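Emit:
{"op": "jog_arm", "data": {
  "moves": [
    [[0.05,-0.03,0,0,0,0,0],[0.05,-0.04,0,0,0,0,0],[0.05,-0.045,0,0,0,0,0],[0.05,0,0,0.04,0,0,0],[0.05,0,0,0.05,0,0,0],[0.05,0,0,0.05,0,0,0],[0.05,0,0,0.04,0,0,0],[0.05,0,0,0.015,0,0,0],[0.05,0,0,0,0,0,0],[0.05,0,0,0,0,0,0]]
  ]
}}

```text
time_s: 14.18
position: [611.8, -155.7, 122.1]
tool_rot: [0.707, -0.0, 0.707, -0.001]
wrist_force: [-0.3, 0.9, -0.0]
opening: 59.7
```

```bash
python3 -c "
from h import *
go(613.9,-156.8,90)"
```

```text
t 14.18 pos [ 611.8 -155.7  122.1] F [-0.3  0.9 -0. ] op 59.7 shift mm [32.1 -1.   2.1] turn [-0.03 -0.04  0.06]
```

Emit:
{"op": "jog_arm", "data": {
  "moves": [
    [[0.05,0.015,-0.001,0.002,0,0,0],[0.05,0.015,0,0,0,0,0],[0.05,0.008,0,0,0,0,0],[0.05,0,0,0,0,0,0],[0.05,0,0,0,0,0,0]]
  ]
}}

```text
time_s: 14.8
position: [611.0, -156.9, 80.7]
tool_rot: [0.706, 0.001, 0.708, -0.001]
wrist_force: [0.1, 0.2, 0.0]
opening: 59.5
```

```bash
python3 -c "
from h import *
go(613.9,-156.8,70)
c=snap('wrist','w11.png');crop('w11.png','w11c.png',190,180,370,360,3.2)"
```

```text
t 14.8 pos [ 611.  -156.9   80.7] F [0.1 0.2 0. ] op 59.5 shift mm [10.7  0.1  2.9] turn [-0.11 -0.2  -0.  ]
```

View pics/w11c.png

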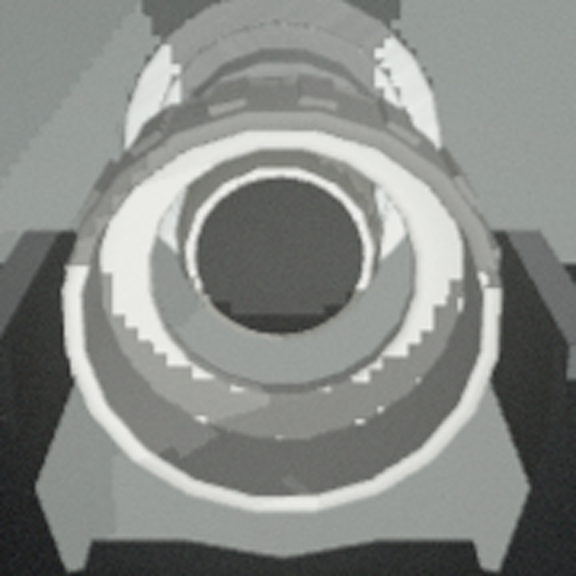

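Emit:
{"op": "jog_arm", "data": {
  "moves": [
    [[0.05,0.002,0,0.0029,0,-0.2,0],[0.05,0.003,0,0,0,0,0],[0.05,0,0,0,0,0,0]]
  ]
}}

```text
time_s: 15.22
position: [614.8, -157.0, 76.4]
tool_rot: [0.708, 0.0, 0.706, -0.001]
wrist_force: [-1.0, 0.2, 0.3]
opening: 59.5
```

```bash
python3 -c "
from h import *
go(613.9,-156.8,64)"
```

```text
t 15.22 pos [ 614.8 -157.    76.4] F [-1.   0.2  0.3] op 59.5 shift mm [12.4  0.2 -1. ] turn [-0.1   0.12  0.04]
```

Emit:
{"op": "jog_arm", "data": {
  "moves": [
    [[0.05,0.004,0,-0.001,0,0.1,0],[0.05,0.006,0,0,0,0,0],[0.05,0.004,0,0,0,0,0],[0.05,0,0,0,0,0,0]]
  ]
}}

```text
time_s: 15.72
position: [613.6, -157.0, 61.3]
tool_rot: [0.707, 0.0, 0.707, -0.001]
wrist_force: [0.3, 0.2, -1.2]
opening: 59.4
```

```bash
python3 -c "
from h import *
go(613.9,-156.8,26);print(env.get_obs()['ft_torque'])"
```

```text
t 15.72 pos [ 613.6 -157.    61.3] F [ 0.3  0.2 -1.2] op 59.4 shift mm [35.3  0.2  0.3] turn [-0.1  -0.01  0.04]
[-0.02154223 -0.04284102  0.00544626]
```

Emit:
{"op": "jog_arm", "data": {
  "moves": [
    [[0.05,0.008,0,0.0003,0,0,0],[0.05,0.01,0,0,0,0,0],[0.05,0.008,0,0,0,0,0],[0.05,0.003,0,0,0,0,0],[0.05,0.001,0,0,0,0,0],[0.05,0,0,0,0,0,0]]
  ]
}}

```text
time_s: 16.48
position: [613.7, -157.0, 28.7]
tool_rot: [0.707, 0.0, 0.707, -0.001]
wrist_force: [0.9, 0.8, 0.4]
opening: 59.7
```

```bash
python3 -c "
from h import *
go(613.9,-156.8,26);print(env.get_obs()['ft_torque'])"
```

```text
t 16.48 pos [ 613.7 -157.    28.7] F [0.9 0.8 0.4] op 59.7 shift mm [2.7 0.2 0.2] turn [-0.1  -0.05  0.02]
[-0.00862713  0.02896216 -0.01358261]
```

Emit:
{"op": "jog_arm", "data": {
  "moves": [
    [[0.05,0.0025,0,0,0,0,0],[0.05,0,0,0,0,0,0],[0.08,0,0,0,0,0,0],[0.08,0,0,0,0,0,0],[0.08,0,0,0,0,0,0],[0.08,-0.02,0,0,0,0,0],[0.08,-0.03,0,0,0,0,0],[0.08,-0.02,0,0,0,0,0],[0.08,0,0,0,0,0,0],[0.08,0,0,0,0,0,0]]
  ]
}}

```text
time_s: 17.73
position: [613.7, -156.9, 97.8]
tool_rot: [0.707, 0.0, 0.707, -0.001]
wrist_force: [-0.7, 0.0, -0.5]
opening: 79.7
```

```bash
python3 -c "
from h import *
go(503,4.5,120);c=snap('wrist','w12.png');c=snap('side','s12.png');crop('s12.png','s12c.png',300,170,420,270,5)"
```

```text
t 17.73 pos [ 613.7 -156.9   97.8] F [-0.7  0.  -0.5] op 79.7 shift mm [ -22.2  161.2 -111. ] turn [-0.1  -0.04  0.02]
```

View pics/w12.png

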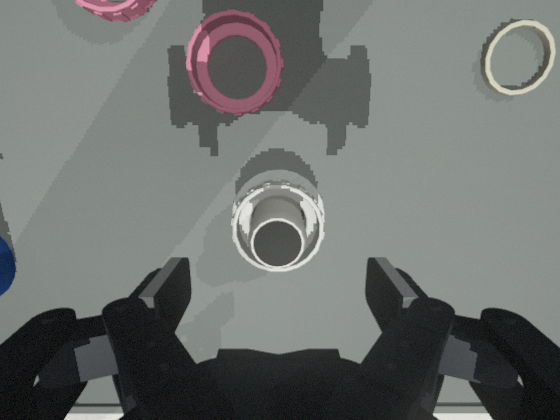

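View pics/s12c.png

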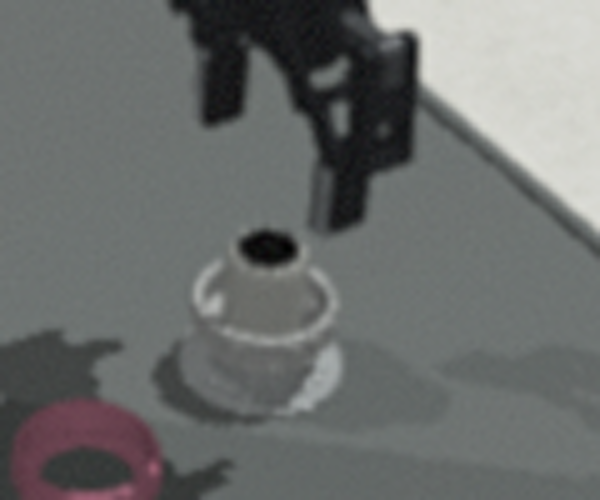

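```bash
python3 -c "
from h import *
c=load('w12.png');print(p2w(c,518.5,57.5,9),p2w(c,277.5,243,69))"
```

```text
[502.71824218   6.33780064   9.        ] [ 613.32066333 -156.6827189    69.        ]
```

Emit:
{"op": "jog_arm", "data": {
  "moves": [
    [[0.06,-0.02,0.03,-0.02,0,0,0],[0.06,0,0.05,-0.035,0,0,0],[0.06,0,0.045,-0.032,0,0,0],[0.06,0,0.025,-0.015,0,0,0],[0.06,0,0.006,-0.004,0,0,0],[0.06,0,0,0,0,0,0],[0.06,0,0,0,0,0,0]]
  ]
}}

```text
time_s: 18.7
position: [503.8, 1.9, 112.6]
tool_rot: [0.704, 0.002, 0.71, -0.001]
wrist_force: [0.3, -0.2, 0.3]
opening: 60.0
```

```bash
python3 -c "
from h import *
go(503,4.5,60);c=snap('wrist','w13.png');print(w2p(c,[503,4.5,9]))"
```

```text
t 18.7 pos [503.8   1.9 112.6] F [ 0.3 -0.2  0.3] op 60.0 shift mm [52.6  2.5 -0.4] turn [-0.24 -0.46 -0.09]
(np.float64(280.32484328112577), np.float64(210.72390989516578))
```

View pics/w13.png

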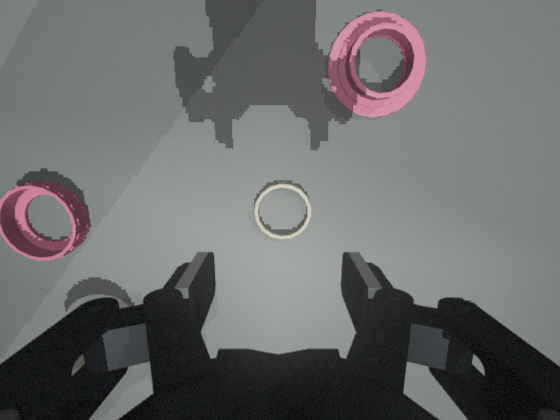

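Emit:
{"op": "jog_arm", "data": {
  "moves": [
    [[0.06,0.02,0.0035,-0.0008,0,-0.4,0],[0.06,0.03,0,0,0,0,0],[0.06,0.03,0,0,0,0,0],[0.06,0.005,0,0,0,0,0],[0.06,0,0,0,0,0,0]]
  ]
}}

```text
time_s: 19.38
position: [508.0, 0.5, 26.3]
tool_rot: [0.709, 0.004, 0.706, -0.004]
wrist_force: [-0.0, -0.5, -0.2]
opening: 60.0
```

```bash
python3 -c "
from h import *
go(502.8,5.4,0)"
```

```text
t 19.38 pos [5.08e+02 5.00e-01 2.63e+01] F [-0.  -0.5 -0.2] op 60.0 shift mm [26.3  4.8 -5.3] turn [-0.58  0.24  0.01]
```

Emit:
{"op": "jog_arm", "data": {
  "moves": [
    [[0.06,0.003,0.0048,-0.0053,-0.5,0.2,0],[0.06,0.005,0,0,0,0,0],[0.06,0.005,0,0,0,0,0],[0.06,0,0,0,0,0,0]]
  ]
}}

```text
time_s: 19.88
position: [504.4, 5.2, 15.1]
tool_rot: [0.709, -0.0, 0.705, -0.001]
wrist_force: [-0.8, 0.7, -0.6]
opening: 60.0
```

```bash
python3 -c "
from h import *
go(502.8,5.4,0)
c=snap('side','s14.png');crop('s14.png','s14c.png',220,150,340,250,5)"
```

```text
t 19.88 pos [504.4   5.2  15.1] F [-0.8  0.7 -0.6] op 60.0 shift mm [15.   0.3 -1.7] turn [-0.04  0.29  0.07]
```

View pics/s14c.png

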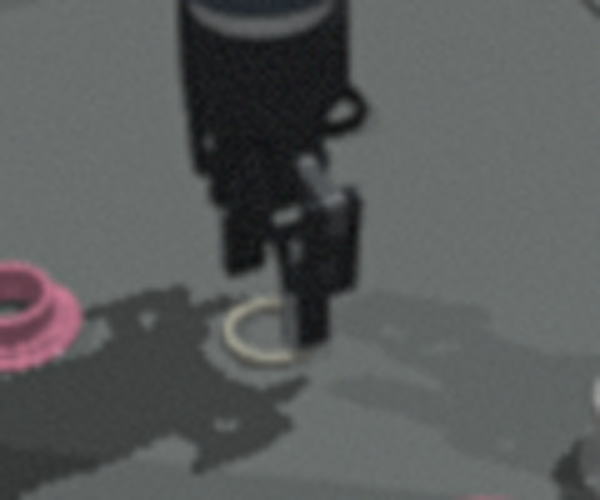

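```bash
python3 -c "
from h import *
c=load('s14.png')
for z in (3,10,15,20,25): print(z,w2p(c,[504.4,-30,z]),w2p(c,[504.4,-25,z]))"
```

```text
3 (np.float64(281.33181444916994), np.float64(224.9866989056712)) (np.float64(280.3544720317434), np.float64(223.78986423754714))
10 (np.float64(281.27233012761207), np.float64(222.65046235882136)) (np.float64(280.2916145840445), np.float64(221.45632690900078))
15 (np.float64(281.2295750670769), np.float64(220.97126467497813)) (np.float64(280.2464359003704), np.float64(219.77910092118756))
20 (np.float64(281.186596148734), np.float64(219.28327501405354)) (np.float64(280.2010213867514), np.float64(218.0931199170686))
25 (np.float64(281.14339160984974), np.float64(217.58642414499067)) (np.float64(280.15536919182887), np.float64(216.39831516629135))
```

Emit:
{"op": "jog_arm", "data": {
  "moves": [
    [[0.058,0.006,0.0003,-0.0017,0,0.3,0],[0.058,0.004,0,0,0,0,0],[0.058,0.0015,0,0,0,0,0],[0.058,0,0,0,0,0,0]]
  ]
}}

```text
time_s: 20.42
position: [502.9, 5.4, 2.9]
tool_rot: [0.707, -0.0, 0.707, -0.001]
wrist_force: [-0.8, -0.7, 0.0]
opening: 58.1
```

```bash
python3 -c "
from h import *
go(502.8,5.4,1)
c=snap('wrist','w15.png');print(w2p(c,[502.8,5.4,9]))"
```

```text
t 20.43 pos [502.9   5.4   2.9] F [-0.8 -0.7  0. ] op 58.1 shift mm [ 1.9 -0.  -0.1] turn [-0.04 -0.    0.07]
(np.float64(276.87612951707047), np.float64(269.24755687515034))
```

View pics/w15.png

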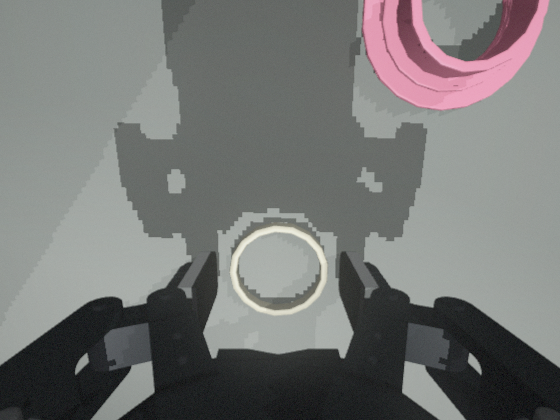

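Emit:
{"op": "jog_arm", "data": {
  "moves": [
    [[0.058,0.0018,0,0,0,0,0],[0.058,0,0,0,0,0,0],[0.04,0,0,0,0,0,0],[0.04,0,0,0,0,0,0],[0.04,0,0,0,0,0,0],[0.04,0,0,0,0,0,0]]
  ]
}}

```text
time_s: 21.22
position: [503.5, 5.3, 1.9]
tool_rot: [0.708, -0.0, 0.707, -0.001]
wrist_force: [-0.6, 0.7, -0.9]
opening: 45.0
```

```bash
python3 -c "
from h import *
go(502.8,5.4,1)
c=snap('wrist','w16.png');crop('w16.png','w16c.png',190,180,370,360,3.2)
o=env.get_obs()['position'];
for dx in(23.5,-23.5,0): print(w2p(c,[o[0]+dx,o[1],9]))"
```

```text
t 21.23 pos [503.5   5.3   1.9] F [-0.6  0.7 -0.9] op 45.0 shift mm [ 0.9  0.1 -0.7] turn [-0.04  0.08  0.09]
(np.float64(276.89242631386946), np.float64(314.16967211095067))
(np.float64(276.7605320637494), np.float64(223.16494259216452))
(np.float64(276.82916826599325), np.float64(270.5227236532094))
```

View pics/w16c.png

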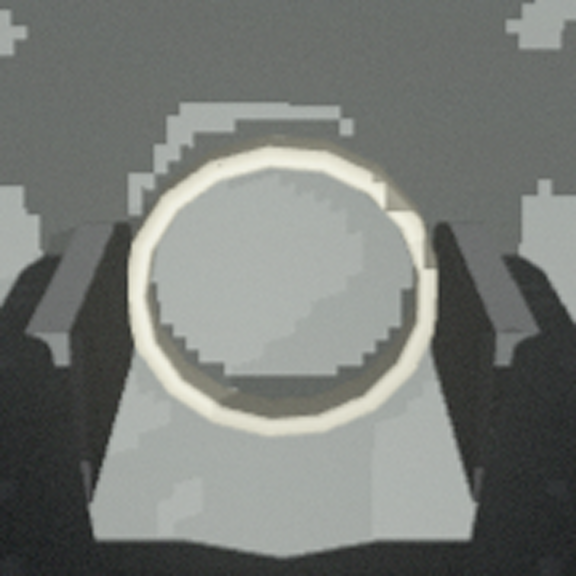

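Emit:
{"op": "jog_arm", "data": {
  "moves": [
    [[0.04,-0.01,0,0,0,0,0],[0.04,-0.03,0,0,0,0,0],[0.04,-0.04,0,0,0,0,0],[0.04,-0.03,-0.02,0.015,0,0,0],[0.04,0,-0.04,0.028,0,0,0],[0.04,0,-0.045,0.03,0,0,0],[0.04,0,-0.035,0.025,0,0,0],[0.04,0,-0.015,0.01,0,0,0],[0.04,0,0,0,0,0,0],[0.04,0,0,0,0,0,0]]
  ]
}}

```text
time_s: 22.52
position: [613.7, -153.1, 121.6]
tool_rot: [0.709, -0.001, 0.706, -0.001]
wrist_force: [-0.1, 0.5, 0.6]
opening: 44.9
```

```bash
python3 -c "
from h import *
go(612.6,-156.8,80)
c=snap('wrist','w17.png')"
```

```text
t 22.52 pos [ 613.7 -153.1  121.6] F [-0.1  0.5  0.6] op 44.9 shift mm [41.6 -3.5 -1.3] turn [0.06 0.24 0.16]
```

View pics/w17.png

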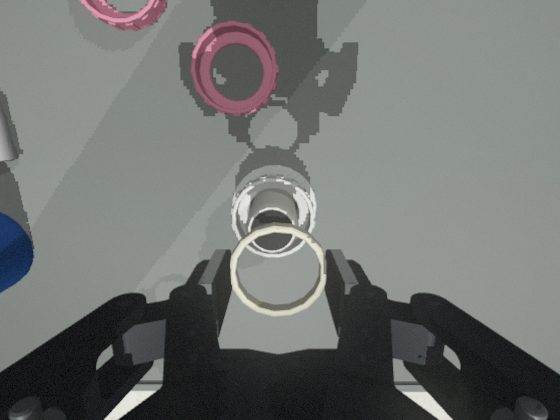

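Emit:
{"op": "jog_arm", "data": {
  "moves": [
    [[0.04,0.015,-0.0035,-0.0012,0,0.2,0.1],[0.04,0.015,0,0,0,0,0],[0.04,0.008,0,0,0,0,0],[0.04,0,0,0,0,0,0],[0.04,0,0,0,0,0,0]]
  ]
}}

```text
time_s: 23.2
position: [610.8, -153.9, 80.2]
tool_rot: [0.706, -0.001, 0.708, 0.002]
wrist_force: [0.5, -0.5, 0.1]
opening: 44.6
```

```bash
python3 -c "
from h import *
go(612.6,-156.8,70)
c=snap('wrist','w18.png');crop('w18.png','w18c.png',190,180,370,360,3.2)"
```

```text
t 23.2 pos [ 610.8 -153.9   80.2] F [ 0.5 -0.5  0.1] op 44.6 shift mm [10.1 -2.9  1.8] turn [ 0.22 -0.12 -0.02]
```

View pics/w18c.png

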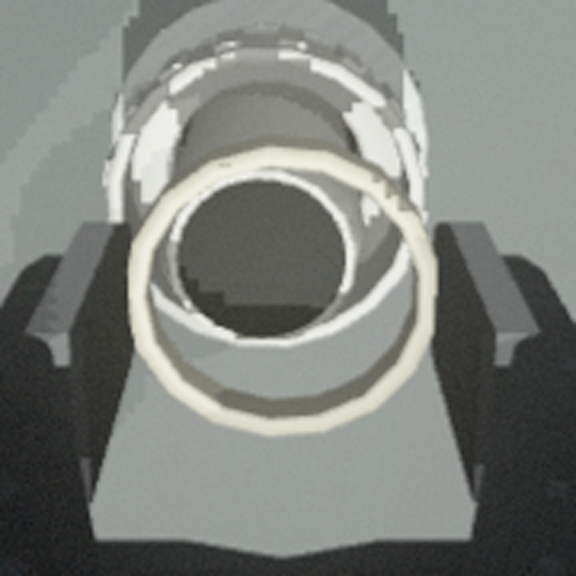

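```bash
python3 -c "
from h import *
c=load('w18.png')
print(p2w(c,190+283/3.2-.3,180+292/3.2-.3,87.3),p2w(c,190+262/3.2-.3,180+254/3.2-.3,69))"
```

```text
[ 611.03329855 -153.33921366   87.3       ] [ 612.89269656 -156.80894034   69.        ]
```

Emit:
{"op": "jog_arm", "data": {
  "moves": [
    [[0.04,0.002,-0.0029,0.0018,0.2,-0.1,0],[0.04,0.001,0,0,0,0,0],[0.04,0,0,0,0,0,0]]
  ]
}}

```text
time_s: 23.62
position: [613.4, -157.5, 78.0]
tool_rot: [0.708, -0.0, 0.707, -0.0]
wrist_force: [-0.4, -0.1, 0.5]
opening: 45.3
```

```bash
python3 -c "
from h import *
go(612.6,-156.8,70)"
```

```text
t 23.62 pos [ 613.4 -157.5   78. ] F [-0.4 -0.1  0.5] op 45.3 shift mm [ 8.   0.7 -0.8] turn [0.   0.09 0.03]
```

Emit:
{"op": "jog_arm", "data": {
  "moves": [
    [[0.04,0.004,0.0004,-0.0008,0,0,0],[0.04,0.005,0,0,0,0,0],[0.04,0.004,0,0,0,0,0],[0.04,0,0,0,0,0,0]]
  ]
}}

```text
time_s: 24.12
position: [612.4, -156.9, 63.9]
tool_rot: [0.708, -0.0, 0.707, -0.0]
wrist_force: [0.5, 0.3, 0.5]
opening: 44.8
```

```bash
python3 -c "
from h import *
go(612.6,-157.1,43);print(env.get_obs()['ft_torque'])
c=snap('wrist','w19.png');crop('w19.png','w19c.png',190,180,370,360,3.2)"
```

```text
t 24.12 pos [ 612.4 -156.9   63.9] F [0.5 0.3 0.5] op 44.8 shift mm [20.9 -0.2  0.2] turn [0.   0.07 0.02]
[-0.02089802 -0.02015959  0.00658997]
```

View pics/w19c.png

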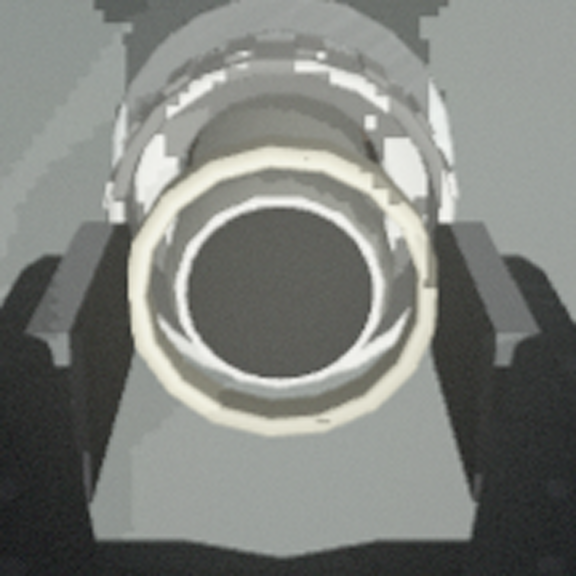

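Emit:
{"op": "jog_arm", "data": {
  "moves": [
    [[0.04,0.006,-0.0002,0,0,0,0],[0.04,0.006,0,0,0,0,0],[0.04,0.005,0,0,0,0,0],[0.04,0.0,0,0,0,0,0],[0.04,0,0,0,0,0,0]]
  ]
}}

```text
time_s: 24.8
position: [612.5, -157.2, 45.8]
tool_rot: [0.708, -0.0, 0.707, -0.0]
wrist_force: [-0.1, -0.6, -0.6]
opening: 45.1
```

```bash
python3 -c "
from h import *
go(612.6,-157.1,43);print(env.get_obs()['ft_torque'])"
```

```text
t 24.8 pos [ 612.5 -157.2   45.8] F [-0.1 -0.6 -0.6] op 45.1 shift mm [2.8 0.1 0.1] turn [0.   0.08 0.02]
[-0.02808294 -0.01506062 -0.00733172]
```

Emit:
{"op": "jog_arm", "data": {
  "moves": [
    [[0.04,0.003,0,0,0,0,0],[0.04,0,0,0,0,0,0],[0.04,0,0,0,0,0,0],[0.06,0,0,0,0,0,0],[0.06,0,0,0,0,0,0],[0.06,-0.015,0,0,0,0,0],[0.06,-0.03,0,0,0,0,0],[0.06,-0.02,0,0,0,0,0],[0.06,0,0,0,0,0,0],[0.06,0,0,0,0,0,0]]
  ]
}}

```text
time_s: 26.05
position: [613.2, -157.5, 113.0]
tool_rot: [0.709, -0.001, 0.706, -0.001]
wrist_force: [0.8, 0.2, -0.4]
opening: 59.8
```

```bash
python3 -c "
from h import *
go(609.5,160.5,120)
c=snap('wrist','w20.png');crop('w20.png','w20c.png',190,160,370,340,3.2)"
```

```text
t 26.05 pos [ 613.2 -157.5  113. ] F [ 0.8  0.2 -0.4] op 59.8 shift mm [ -7.5 318.   -3.7] turn [0.   0.25 0.1 ]
```

View pics/w20c.png

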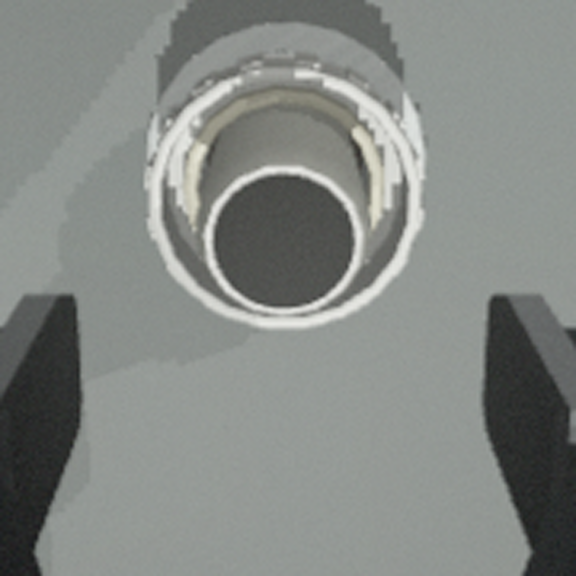

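Emit:
{"op": "jog_arm", "data": {
  "moves": [
    [[0.06,0,0.03,0,0,0,0],[0.06,0,0.05,0,0,0,0],[0.06,0,0.05,0,0,0,0],[0.06,0,0.05,0,0,0,0],[0.06,0,0.05,0,0,0,0],[0.06,0,0.05,0,0,0,0],[0.06,0,0.025,0,0,0,0],[0.06,0,0.005,0,0,0,0],[0.06,0,0,0,0,0,0],[0.06,0,0,0,0,0,0]]
  ]
}}

```text
time_s: 27.35
position: [609.5, 158.8, 102.9]
tool_rot: [0.704, 0.001, 0.711, -0.002]
wrist_force: [0.4, -0.4, 0.4]
opening: 59.9
```

```bash
python3 -c "
from h import *
go(609.5,160.5,60)
c=snap('wrist','w21.png');print(w2p(c,[609.5,160.5,13]))"
```

```text
t 27.35 pos [609.5 158.8 102.9] F [ 0.4 -0.4  0.4] op 59.9 shift mm [42.8  1.8  0.4] turn [-0.22 -0.56  0.11]
(np.float64(279.72987460775977), np.float64(216.48649208442285))
```

View pics/w21.png

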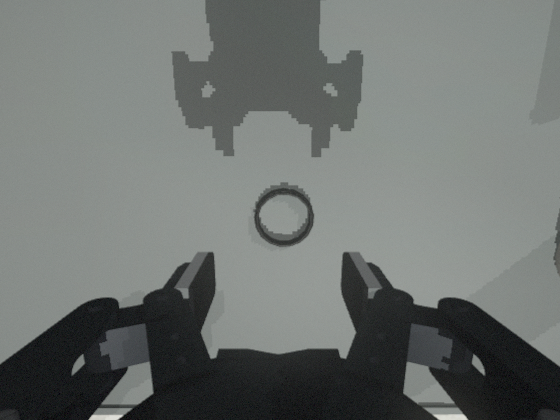

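Emit:
{"op": "jog_arm", "data": {
  "moves": [
    [[0.06,0.02,0.0037,0,0,-0.5,0],[0.06,0.03,0,0,0,0,0],[0.06,0.025,0,0,0,0,0],[0.06,0,0,0,0,0,0],[0.06,0,0,0,0,0,0]]
  ]
}}

```text
time_s: 28.02
position: [612.2, 156.3, 28.3]
tool_rot: [0.708, 0.003, 0.706, -0.005]
wrist_force: [0.3, -0.3, 0.9]
opening: 60.5
```

```bash
python3 -c "
from h import *
go(609.3,162.5,2)"
```

```text
t 28.02 pos [612.2 156.3  28.3] F [ 0.3 -0.3  0.9] op 60.5 shift mm [26.3  6.2 -3. ] turn [-0.68  0.19  0.14]
```

Emit:
{"op": "jog_arm", "data": {
  "moves": [
    [[0.06,0.003,0.006,-0.003,-0.6,0.2,0.1],[0.06,0.005,0,0,0,0,0],[0.06,0.002,0,0,0,0,0],[0.06,0,0,0,0,0,0]]
  ]
}}

```text
time_s: 28.52
position: [610.8, 162.8, 20.6]
tool_rot: [0.709, 0.0, 0.706, -0.0]
wrist_force: [0.0, 0.3, 0.3]
opening: 60.1
```

```bash
python3 -c "
from h import *
go(609.3,162.5,2)
c=snap('wrist','w22.png');print(w2p(c,[609.3,162.5,13]))"
```

```text
t 28.52 pos [610.8 162.8  20.6] F [0.  0.3 0.3] op 60.1 shift mm [18.6 -0.3 -1.6] turn [-0.04  0.25  0.01]
(np.float64(276.440180863409), np.float64(255.23817774828044))
```

View pics/w22.png

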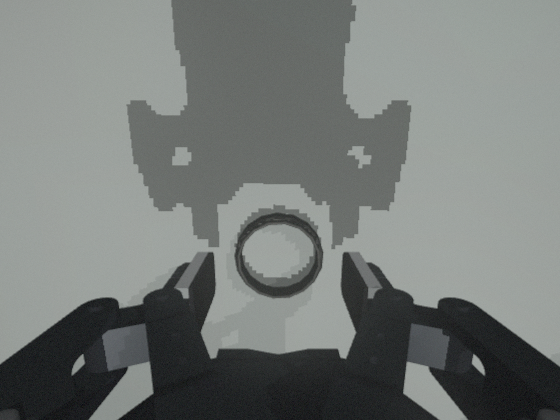

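Emit:
{"op": "jog_arm", "data": {
  "moves": [
    [[0.058,0.008,0.0003,-0.0016,0,0.25,0],[0.058,0.006,0,0,0,0,0],[0.058,0.0015,0,0,0,0,0],[0.058,0,0,0,0,0,0]]
  ]
}}

```text
time_s: 29.08
position: [609.0, 163.1, 3.7]
tool_rot: [0.707, 0.0, 0.707, -0.0]
wrist_force: [0.1, -0.4, 0.6]
opening: 57.9
```

```bash
python3 -c "
from h import *
go(609.3,163,2)"
```

```text
t 29.07 pos [609.  163.1   3.7] F [ 0.1 -0.4  0.6] op 57.9 shift mm [ 1.7 -0.1  0.3] turn [-0.05 -0.05  0.01]
```

Emit:
{"op": "jog_arm", "data": {
  "moves": [
    [[0.058,0.0015,0,0,0,0,0],[0.058,0,0,0,0,0,0],[0.04,0,0,0,0,0,0],[0.04,0,0,0,0,0,0],[0.04,0,0,0,0,0,0],[0.04,0,0,0,0,0,0]]
  ]
}}

```text
time_s: 29.82
position: [609.5, 163.1, 3.1]
tool_rot: [0.707, 0.0, 0.707, -0.0]
wrist_force: [0.0, -0.0, -0.2]
opening: 44.3
```

```bash
python3 -c "
from h import *
go(609.3,163,2)
c=snap('wrist','w23.png');crop('w23.png','w23c.png',190,180,370,360,3.2)
o=env.get_obs()['position'];
for dx in(21.8,-21.8,0): print(w2p(c,[o[0]+dx,o[1],13]))"
```

```text
t 29.82 pos [609.5 163.1   3.1] F [ 0.  -0.  -0.2] op 44.3 shift mm [ 1.1 -0.1 -0.2] turn [-0.04  0.03  0.01]
(np.float64(276.9002847506612), np.float64(314.3409140162215))
(np.float64(276.77861982450435), np.float64(228.51942864219495))
(np.float64(276.8417888119071), np.float64(273.07833727529385))
```

View pics/w23c.png

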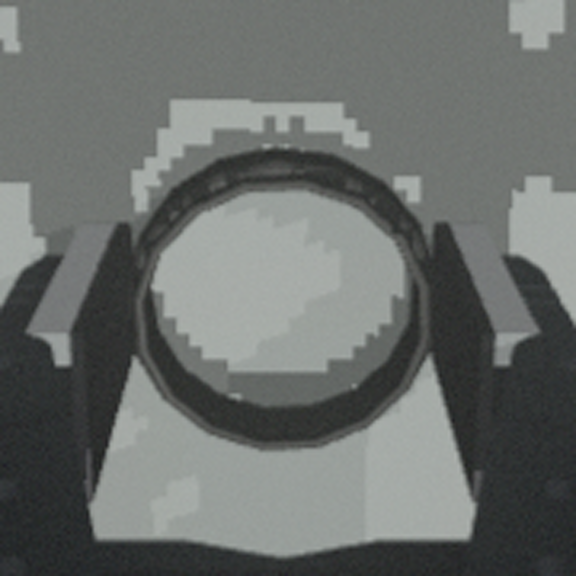

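```bash
python3 -c "
from h import *
for f in ('w22.png','w23.png'):
  c=load(f)
  for x in (608,609.5,611,612): print(f,x,[round(w2p(c,[x+d,163,z])[1],1) for d,z in((21.8,13),(-21.8,13),(20,13),(-20,13),(23.5,10),(-23.5,10),(-23.5,3))])
crop('w22.png','w22c.png',220,190,340,310,5)"
```

```text
w22.png 608 [np.float64(290.8), np.float64(212.2), np.float64(287.8), np.float64(215.7), np.float64(290.8), np.float64(207.4), np.float64(204.1)]
w22.png 609.5 [np.float64(293.3), np.float64(215.1), np.float64(290.3), np.float64(218.6), np.float64(293.3), np.float64(210.3), np.float64(206.9)]
w22.png 611 [np.float64(295.8), np.float64(218.0), np.float64(292.8), np.float64(221.4), np.float64(295.8), np.float64(213.1), np.float64(209.6)]
w22.png 612 [np.float64(297.5), np.float64(219.9), np.float64(294.5), np.float64(223.3), np.float64(297.4), np.float64(215.0), np.float64(211.4)]
w23.png 608 [np.float64(311.6), np.float64(225.3), np.float64(308.3), np.float64(229.1), np.float64(311.2), np.float64(219.7), np.float64(215.6)]
w23.png 609.5 [np.float64(314.3), np.float64(228.5), np.float64(311.0), np.float64(232.3), np.float64(313.9), np.float64(222.9), np.float64(218.6)]
w23.png 611 [np.float64(317.1), np.float64(231.7), np.float64(313.8), np.float64(235.5), np.float64(316.6), np.float64(226.0), np.float64(221.6)]
w23.png 612 [np.float64(318.9), np.float64(233.8), np.float64(315.6), np.float64(237.6), np.float64(318.3), np.float64(228.1), np.float64(223.6)]
```

View pics/w22c.png

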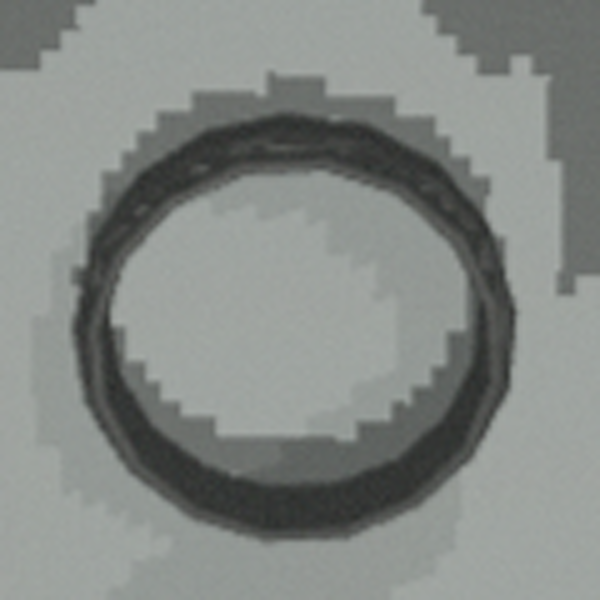

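Emit:
{"op": "jog_arm", "data": {
  "moves": [
    [[0.04,-0.01,0,0,0,0,0],[0.04,-0.03,0,0,0,0,0],[0.04,-0.04,0,0,0,0,0],[0.04,-0.035,-0.02,0,0,0,0],[0.04,0,-0.05,0,0,0,0],[0.04,0,-0.05,0,0,0,0],[0.04,0,-0.05,0,0,0,0],[0.04,0,-0.05,0,0,0,0],[0.04,0,-0.05,0,0,0,0],[0.04,0,-0.035,0,0,0,0],[0.04,0,-0.01,0,0,0,0],[0.04,0,0,0,0,0,0],[0.04,0,0,0,0,0,0]]
  ]
}}

```text
time_s: 31.5
position: [611.8, -159.4, 131.0]
tool_rot: [0.711, -0.002, 0.703, 0.0]
wrist_force: [0.3, 0.5, -0.1]
opening: 44.5
```

```bash
python3 -c "
from h import *
go(611.2,-157,80)"
```

```text
t 31.5 pos [ 611.8 -159.4  131. ] F [ 0.3  0.5 -0.1] op 44.5 shift mm [51.   2.5 -1.1] turn [0.15 0.59 0.12]
```

Emit:
{"op": "jog_arm", "data": {
  "moves": [
    [[0.04,0.005,0.0025,-0.001,0.1,0.5,0.1],[0.04,0.02,0,0,0,0,0],[0.04,0.015,0,0,0,0,0],[0.04,0.004,0,0,0,0,0],[0.04,0,0,0,0,0,0]]
  ]
}}

```text
time_s: 32.12
position: [611.2, -151.3, 85.3]
tool_rot: [0.707, -0.002, 0.707, 0.003]
wrist_force: [-0.1, 0.4, 0.1]
opening: 45.0
```

```bash
python3 -c "
from h import *
go(611.2,-157,75)
c=snap('wrist','w24.png');crop('w24.png','w24c.png',190,180,370,360,3.2)"
```

```text
t 32.12 pos [ 611.2 -151.3   85.3] F [-0.1  0.4  0.1] op 45.0 shift mm [10.3 -5.7 -0. ] turn [ 0.38 -0.01 -0.06]
```

View pics/w24c.png

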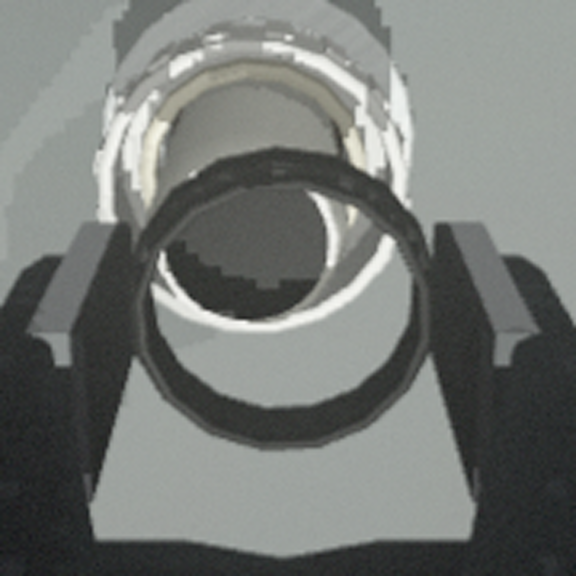

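```bash
python3 -c "
from h import *
c=load('w24.png')
a=p2w(c,190+248/3.2-.3,280.3,69)-[15.5,0,0]; b=p2w(c,190+284/3.2-.3,320,95.2)-[21.8,0,0]; print(a,b,a-b)"
```

```text
[ 612.86579961 -156.69054727   69.        ] [ 614.25747981 -150.39720884   95.2       ] [ -1.39168019  -6.29333842 -26.2       ]
```

Emit:
{"op": "jog_arm", "data": {
  "moves": [
    [[0.04,0.002,-0.0055,0,0.3,0,0],[0.04,0,0,0,0,0,0],[0.04,0,0,0,0,0,0]]
  ]
}}

```text
time_s: 32.55
position: [612.1, -158.0, 84.8]
tool_rot: [0.708, -0.0, 0.706, 0.0]
wrist_force: [-0.4, -0.1, 0.2]
opening: 44.7
```

```bash
python3 -c "
from h import *
go(611.2,-157,75)
c=snap('wrist','w25.png');crop('w25.png','w25c.png',190,180,370,360,3.2)"
```

```text
t 32.55 pos [ 612.1 -158.    84.8] F [-0.4 -0.1  0.2] op 44.7 shift mm [ 9.8  1.  -1. ] turn [0.03 0.14 0.01]
```

View pics/w25c.png

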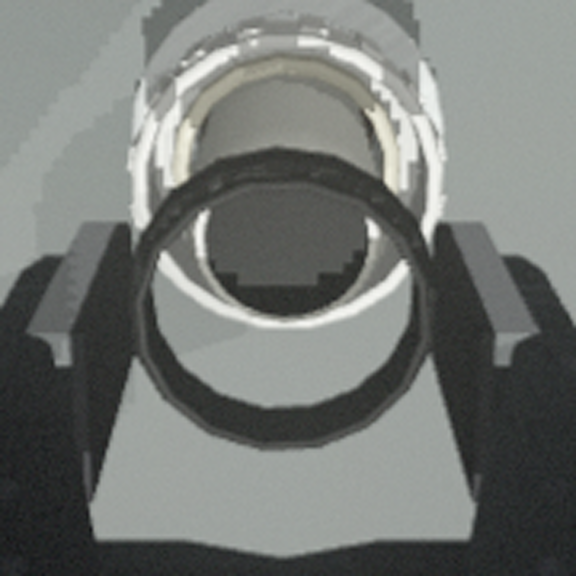

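Emit:
{"op": "jog_arm", "data": {
  "moves": [
    [[0.04,0.005,0.0007,-0.0017,0,0.1,0],[0.04,0.001,0,0,0,0,0],[0.04,0,0,0,0,0,0]]
  ]
}}

```text
time_s: 32.98
position: [610.2, -157.3, 78.4]
tool_rot: [0.707, -0.0, 0.707, 0.0]
wrist_force: [1.2, -0.0, -0.7]
opening: 44.8
```

```bash
python3 -c "
from h import *
go(610.4,-157.3,67)
c=snap('wrist','w26.png');crop('w26.png','w26c.png',190,180,370,360,3.2);c=snap('side','s26.png');crop('s26.png','s26c.png',300,170,420,270,5)"
```

```text
t 32.98 pos [ 610.2 -157.3   78.4] F [ 1.2 -0.  -0.7] op 44.8 shift mm [11.4 -0.   0.2] turn [0.02 0.03 0.01]
```

View pics/w26c.png

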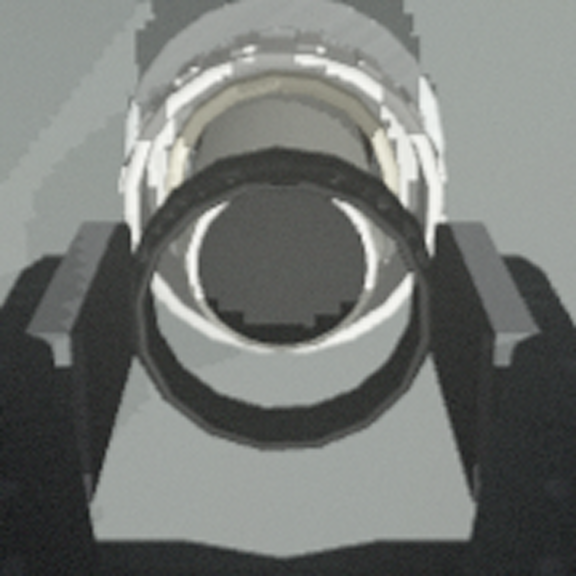

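View pics/s26c.png

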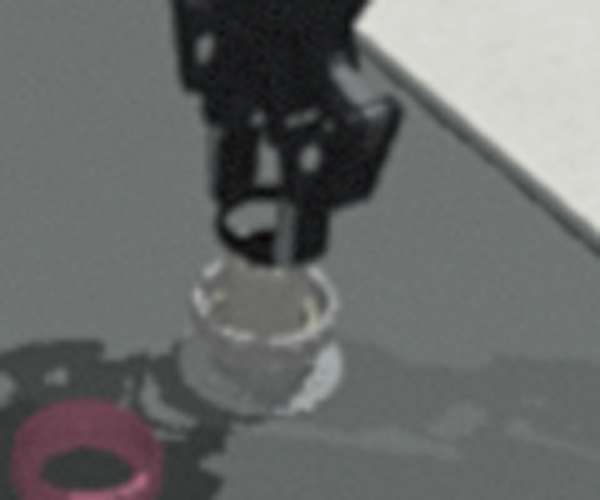

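Emit:
{"op": "jog_arm", "data": {
  "moves": [
    [[0.04,0.004,0,0.0002,0,0,0],[0.04,0.004,0,0,0,0,0],[0.04,0.002,0,0,0,0,0],[0.04,0,0,0,0,0,0]]
  ]
}}

```text
time_s: 33.58
position: [610.4, -157.2, 67.6]
tool_rot: [0.707, -0.0, 0.707, 0.0]
wrist_force: [0.2, 0.3, -0.0]
opening: 44.9
```

```bash
python3 -c "
from h import *
go(610.4,-157.3,45);print(env.get_obs()['ft_torque'])
c=snap('wrist','w27.png');crop('w27.png','w27c.png',190,180,370,360,3.2)"
```

```text
t 33.58 pos [ 610.4 -157.2   67.6] F [ 0.2  0.3 -0. ] op 44.9 shift mm [22.6 -0.1 -0.1] turn [0.03 0.03 0.  ]
[ 0.01821815 -0.02734809 -0.03651207]
```

View pics/w27c.png

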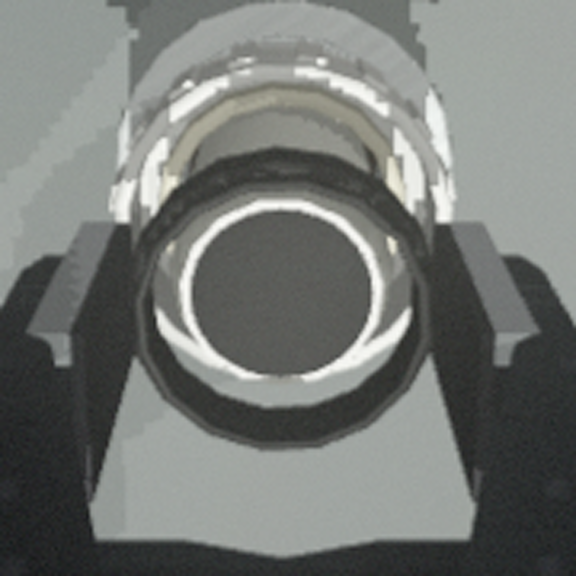

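Emit:
{"op": "jog_arm", "data": {
  "moves": [
    [[0.04,0.006,0,0,0,0,0],[0.04,0.007,0,0,0,0,0],[0.04,0.006,0,0,0,0,0],[0.04,0,0,0,0,0,0],[0.04,0,0,0,0,0,0]]
  ]
}}

```text
time_s: 34.25
position: [610.4, -157.2, 47.1]
tool_rot: [0.707, -0.0, 0.707, 0.0]
wrist_force: [0.2, -0.1, 0.8]
opening: 44.5
```

```bash
python3 -c "
from h import *
go(610.4,-157.3,43.5);print(env.get_obs()['ft_torque'])"
```

```text
t 34.25 pos [ 610.4 -157.2   47.1] F [ 0.2 -0.1  0.8] op 44.5 shift mm [ 3.6 -0.1 -0. ] turn [ 0.03  0.02 -0.  ]
[-0.02390712  0.00540277 -0.01008176]
```

Emit:
{"op": "jog_arm", "data": {
  "moves": [
    [[0.04,0.003,0,0,0,0,0],[0.04,0.0015,0,0,0,0,0],[0.04,0,0,0,0,0,0],[0.04,0,0,0,0,0,0],[0.06,0,0,0,0,0,0],[0.06,0,0,0,0,0,0],[0.06,-0.015,0,0,0,0,0],[0.06,-0.03,0,0,0,0,0],[0.06,-0.02,0,0,0,0,0],[0.06,0,0,0,0,0,0],[0.06,0,0,0,0,0,0]]
  ]
}}

```text
time_s: 35.62
position: [611.2, -157.6, 112.9]
tool_rot: [0.708, -0.001, 0.706, -0.0]
wrist_force: [0.3, -0.1, -0.7]
opening: 59.9
```

```bash
python3 -c "
from h import *
go(610.4,-157.3,43.5)
c=snap('wrist','w28.png');crop('w28.png','w28c.png',190,160,370,340,3.2);c=snap('side','s28.png');crop('s28.png','s28c.png',300,170,420,270,5)"
```

```text
t 35.62 pos [ 611.2 -157.6  112.9] F [ 0.3 -0.1 -0.7] op 59.9 shift mm [69.4  0.4 -1.1] turn [0.03 0.19 0.08]
```

View pics/w28c.png

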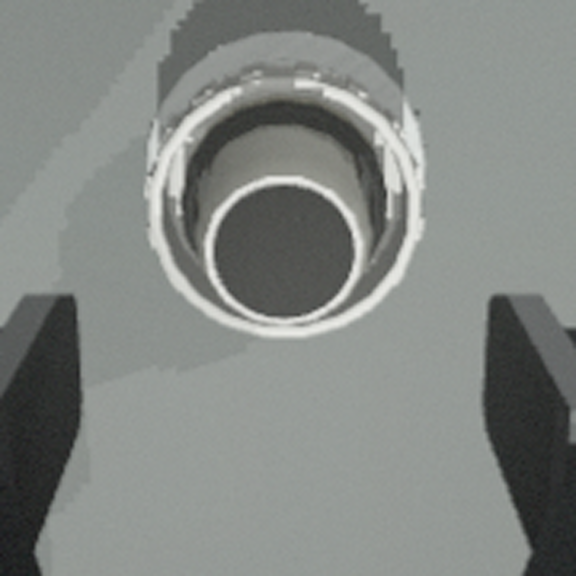

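View pics/s28c.png

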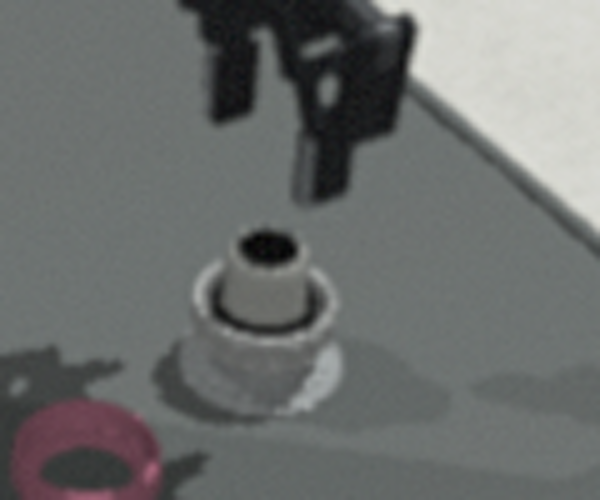

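Emit:
{"op": "jog_arm", "data": {
  "moves": [
    [[0.06,-0.03,0,-0.03,0,0,0],[0.06,-0.02,0,-0.05,0,0,0],[0.06,0,0,-0.05,0,0,0],[0.06,0,0,-0.04,0,0,0],[0.06,0,0,0,0,0,0],[0.06,0,0,0,0,0,0]]
  ]
}}

```text
time_s: 36.48
position: [435.0, -156.5, 158.3]
tool_rot: [0.706, 0.001, 0.709, 0.001]
wrist_force: [-0.5, -0.7, -0.0]
opening: 60.1
```

```bash
python3 -c "
from h import *
go(610.4,-157.3,43.5)
c=snap('top','t29.png');crop('t29.png','t29c.png',310,150,370,210,8);c=snap('side','s29.png');crop('s29.png','s29c.png',325,200,385,260,10)
for x in ((613.8,-157.5,42),(613.8,-157.5,43)):
  for d in (-21.8,21.8): print(x,w2p(c,[x[0]+d*.0,x[1]+d,x[2]]))
"
```

```text
t 36.48 pos [ 435.  -156.5  158.3] F [-0.5 -0.7 -0. ] op 60.1 shift mm [114.   -1.2 175.9] turn [ 0.04 -0.25 -0.15]
(613.8, -157.5, 42) (np.float64(358.14768939983225), np.float64(234.34071364184612))
(613.8, -157.5, 42) (np.float64(347.0025314722696), np.float64(223.04188123513052))
(613.8, -157.5, 43) (np.float64(358.1817650731545), np.float64(233.98508365925443))
(613.8, -157.5, 43) (np.float64(347.02955855586356), np.float64(222.68993195728643))
```

View pics/t29c.png

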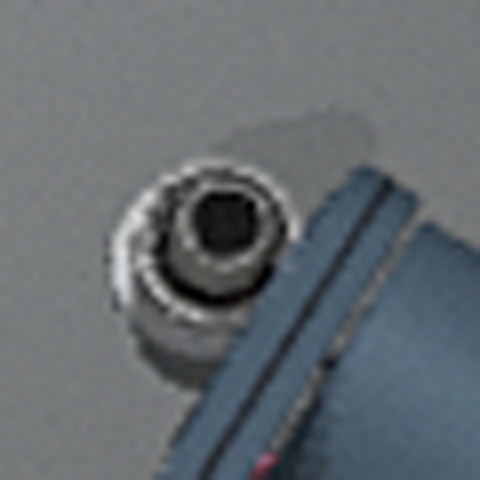

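View pics/s29c.png

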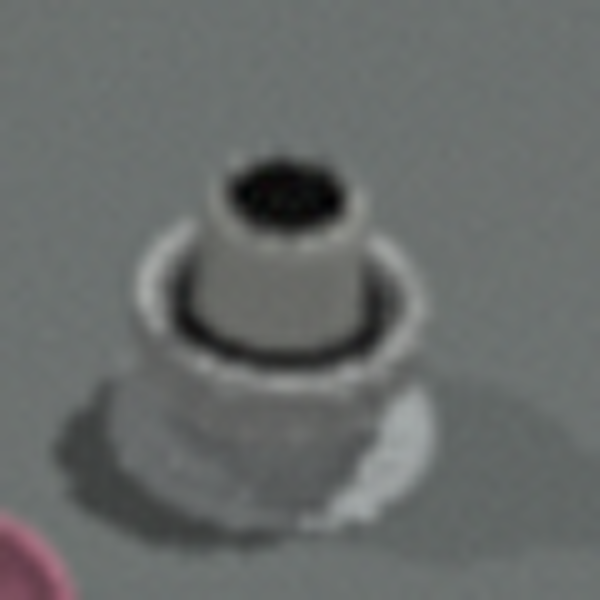

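View pics/s29.png

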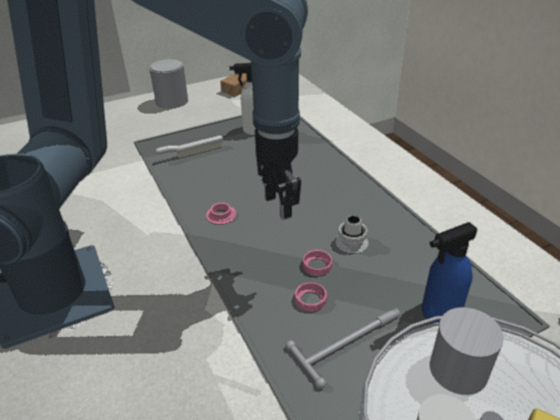

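```bash
python3 -c "
from bench import env
print(env.get_obs()['time_s'],env.finish_job())"
```

```text
the job is handed in; nothing more can be done
36.575 None
```

I slid the cover plate, nut (mouth up), slip ring and rubber seal over the waste stub in that order. The job was handed in at 36.6 s, with the gripper clear of the stack. All wrist-force readings taken at the end of each move stayed under about 2 N.

- **Stack:** The last side and wrist pictures show the plate on the mat, the nut level on its neck, and the seal inside the mouth, close to the rim and evenly round the pipe. I saw the slip ring down inside the nut before the seal covered it. The arm hid part of the stack in the last top picture.
- **Bystanders:** The pipe key, brush, bottles and pink look-alikes look to be where they were in the side picture. I did not measure them.
- **Disagreement:** The cameras differed by about 1 to 3 mm, most of all on the black seal. I used the wrist camera's relative readings there, and the seal went on without resistance.
- **Not checked:** I judged the seal's exact height and flatness by eye and did not measure them.

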